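# Turn out capacitors onto a test board

### The job

Turn the three capacitors out of their grey rack so that they stand terminals up on the plywood board in the green tray, ready for testing: lay the board flat on the open rack with the edges in line, pinch the two together and stand them on end between the jaws of the open vice to change your grip, then turn them on over so that the rack lies upside down on the board in the tray, and let go. Lift the rack straight off and set it down flat on the black mat, with the three capacitors left standing on the board. Drop or spill nothing, and leave the multimeter, tape, pump and spray can where they are.

Things in the scene. Friction and masses are not known exactly. Their poses are not given: they have to be found in the camera images.
- rack: Grey plastic storage rack, a block 58 mm wide (its x), 156 mm long (its y) and 54 mm high (its z), with an orange panel on each end and three square pockets 40 x 40 mm in a row (46 mm apart along y), open at the top. Origin: centre of its underside; z points out of the open top. Starts right way up on the rubber mat, with a capacitor upside down in each pocket, their bare flat ends 1 mm below the rim. Empty 0.14 kg, full about 0.32 kg. Smooth flat sides.
- rack_mid (a point): centre of the rack, half way up: 27 mm from its underside along its z
- board: Loose plywood test board 58 mm wide (x), 156 mm long (y), 22 mm thick (z): as wide and as long as the rack, so that with both edges in line one pair of fingers can pinch the two together across their 58 mm width. Together they are 76 mm thick. Plain on both faces, may be used either way up. Origin: centre of its underside. About 0.1 kg. Starts flat on the mat beside the rack.
- board_mid (a point): centre of the board, 11 mm above its origin along its z
- vice: Blue machine vice bolted down, left open, not to be adjusted. Two jaws, 100 mm wide (x), face each other along its y across an 82 mm gap. Origin: on the bench under the gap's middle. Flat bed 28 mm up, jaw tops 80 mm up, inner top edges rounded. Jaw on +y 25 mm thick; on -y 30 mm, then screw and bar to 0.15 m, below 72 mm. Rack and board stood on end in the gap (6 mm play) stay upright.
- tray: Green shallow tray fixed to the bench, outside 160 mm (x) by 220 mm (y), 18 mm high, walls 4 mm, inner floor 4 mm above the bench. Origin: on the bench, under its centre.
- mat: Black rubber mat fixed to the bench, 340 mm (x) by 270 mm (y), 3 mm thick. Origin: on the bench, under its centre. Rack and board start on it.
- cap1: Motor capacitor: aluminium can 37 mm in diameter, 40 mm long, white sleeve with a red band, with a black boss and two brass terminals that stand 9 mm out of one end. Origin: centre of the terminal end of the can; z points to the bare flat end (so z points up in the rack at the start, and down once it stands terminals up). About 0.06 kg, loose in its pocket (1.5 mm all round).
- cap2: Motor capacitor: aluminium can 37 mm in diameter, 40 mm long, white sleeve with a yellow band, with a black boss and two brass terminals that stand 9 mm out of one end. Origin: centre of the terminal end of the can; z points to the bare flat end (so z points up in the rack at the start, and down once it stands terminals up). About 0.06 kg, loose in its pocket (1.5 mm all round).
- cap3: Motor capacitor: aluminium can 37 mm in diameter, 40 mm long, white sleeve with a blue band, with a black boss and two brass terminals that stand 9 mm out of one end. Origin: centre of the terminal end of the can; z points to the bare flat end (so z points up in the rack at the start, and down once it stands terminals up). About 0.06 kg, loose in its pocket (1.5 mm all round).
- multimeter: Bystander: yellow multimeter, 75 x 150 x 47 mm, lying flat; origin under its centre
- tape: Bystander: roll of black tape, 66 mm across, 19 mm high; origin under its centre
- pump: Bystander: washing machine drain pump standing on its face, about 95 x 115 mm, 82 mm high; origin under its centre
- cleaner: Bystander: spray can, 54 mm across, 170 mm high; origin under its centre
Things that resemble listed ones, but are neither listed nor needed, are in the scene too. What is shaped like the rack but turquoise is not meant. There is more than one size of the board; the one meant has the size given above.

How it is judged (in metres and radians):
On the way, in this order (a step that is already met when the one before it is completed fails the run):
1. the board lies flat on the open top of the rack, edges in line, let go (z of board_mid in the frame of rack between 0.06 and 0.071 m and x of board_mid in the frame of rack between -0.008 and 0.008 m and y of board_mid in the frame of rack between -0.015 and 0.015 m and angle between the z axis of board and the z axis of rack, either way round below 0.08 rad and z of cap1 in the frame of rack between 0.005 and 0.03 m and x of cap1 in the frame of rack between -0.012 and 0.012 m and z of cap2 in the frame of rack between 0.005 and 0.03 m and x of cap2 in the frame of rack between -0.012 and 0.012 m and z of cap3 in the frame of rack between 0.005 and 0.03 m and x of cap3 in the frame of rack between -0.012 and 0.012 m and angle between rack's own z axis and vertical below 0.1 rad and contact force between the fingers and rack below 0.1 N and contact force between the fingers and board below 0.1 N), for 0.2 s.
2. rack and board stand together on end between the vice jaws, capacitors still inside, let go (z of board_mid in the frame of rack between 0.06 and 0.077 m and x of board_mid in the frame of rack between -0.008 and 0.008 m and y of board_mid in the frame of rack between -0.025 and 0.025 m and angle between the z axis of board and the z axis of rack, either way round below 0.08 rad and z of cap1 in the frame of rack between 0.005 and 0.03 m and x of cap1 in the frame of rack between -0.012 and 0.012 m and z of cap2 in the frame of rack between 0.005 and 0.03 m and x of cap2 in the frame of rack between -0.012 and 0.012 m and z of cap3 in the frame of rack between 0.005 and 0.03 m and x of cap3 in the frame of rack between -0.012 and 0.012 m and contact force between the fingers and rack below 0.1 N and contact force between the fingers and board below 0.1 N and angle between the y axis of rack and the z axis of vice, either way round below 0.15 rad and x of rack_mid in the frame of vice between -0.04 and 0.04 m and y of rack_mid in the frame of vice between -0.03 and 0.03 m and z of rack_mid in the frame of vice below 0.116 m), for 0.2 s.
3. the rack lies upside down on the board in the tray, let go (z of board_mid in the frame of rack between 0.06 and 0.071 m and x of board_mid in the frame of rack between -0.008 and 0.008 m and y of board_mid in the frame of rack between -0.025 and 0.025 m and angle between the z axis of board and the z axis of rack, either way round below 0.08 rad and z of cap1 in the frame of rack between 0.005 and 0.03 m and x of cap1 in the frame of rack between -0.012 and 0.012 m and z of cap2 in the frame of rack between 0.005 and 0.03 m and x of cap2 in the frame of rack between -0.012 and 0.012 m and z of cap3 in the frame of rack between 0.005 and 0.03 m and x of cap3 in the frame of rack between -0.012 and 0.012 m and contact force between the fingers and rack below 0.1 N and contact force between the fingers and board below 0.1 N and z of board_mid in the frame of tray between 0.012 and 0.019 m and x of board_mid in the frame of tray between -0.052 and 0.052 m and y of board_mid in the frame of tray between -0.045 and 0.045 m and angle between the z axis of board and the z axis of tray, either way round below 0.05 rad and angle between rack's own z axis and vertical above 3.05 rad), for 0.2 s.
4. the rack has been lifted clear of the capacitors (distance between rack_mid and board_mid above 0.1 m and angle between each of cap1, cap2, cap3's own z axis and vertical above 3.04 rad), for 0.1 s.
At the end, for the whole second after the job is handed in: Board flat (3 deg) on the tray floor, its middle within 45 mm of the tray middle along y and 52 mm along x; all three capacitors standing on it terminals up (5 deg), at rest; rack flat, either way up, at rest on the mat with its middle 15 mm or more inside the mat edges (z of board_mid in the frame of tray between 0.012 and 0.019 m and x of board_mid in the frame of tray between -0.052 and 0.052 m and y of board_mid in the frame of tray between -0.045 and 0.045 m and angle between the z axis of board and the z axis of tray, either way round below 0.05 rad and angle between each of cap1, cap2, cap3's own z axis and vertical above 3.04 rad and z of cap1 in the frame of tray between 0.062 and 0.07 m and x of cap1 in the frame of board between -0.025 and 0.025 m and y of cap1 in the frame of board between -0.07 and 0.07 m and linear speed of each of cap1, cap2, cap3, rack, board below 0.02 m/s and z of cap2 in the frame of tray between 0.062 and 0.07 m and x of cap2 in the frame of board between -0.025 and 0.025 m and y of cap2 in the frame of board between -0.07 and 0.07 m and z of cap3 in the frame of tray between 0.062 and 0.07 m and x of cap3 in the frame of board between -0.025 and 0.025 m and y of cap3 in the frame of board between -0.07 and 0.07 m and angle between the z axis of rack and the z axis of mat, either way round below 0.06 rad and z of rack_mid in the frame of mat between 0.024 and 0.034 m and x of rack_mid in the frame of mat between -0.15 and 0.15 m and y of rack_mid in the frame of mat between -0.12 and 0.12 m); the robot touches nothing.
It fails at once if the multimeter, tape, pump or spray can is pushed more than 25 mm or tipped (distance of any of multimeter, tape, pump, cleaner from where it was at the start of the episode above 0.025 m or angle between any of multimeter, tape, pump, cleaner's own z axis and vertical above 0.35 rad).
It fails at once if a capacitor falls out away from the rack and the tray ((distance between cap1 and rack_mid above 0.1 m and horizontal distance between cap1 and tray above 0.14 m) or (distance between cap2 and rack_mid above 0.1 m and horizontal distance between cap2 and tray above 0.14 m) or (distance between cap3 and rack_mid above 0.1 m and horizontal distance between cap3 and tray above 0.14 m)).
It fails at once if the rack or the board is dropped (falls faster than 0.45 m/s with no finger on it) ((linear speed of rack above 0.45 m/s and contact force between the fingers and rack below 0.1 N and contact force between the fingers and board below 0.1 N) or (linear speed of board above 0.45 m/s and contact force between the fingers and rack below 0.1 N and contact force between the fingers and board below 0.1 N)).
It also fails if it takes over 72 s, if anything falls off the work surface, if the arm or the gripper's body presses on something with over 40 N, if the wrist force passes 120 N, or if a joint passes its speed limit or range.

### The arm

A 7-joint arm with a two-finger parallel gripper is mounted at the origin on the work surface. World frame = base frame: x ahead of the robot, y to its left, z up, the work surface at z = 0. Lengths are in mm, angles in rad, forces in N, time in s.
With the tool pointing down it reaches from about 350 to 900 mm from the base axis. Payload 19.9 kg.
Tool frame: the origin (TCP) lies at the very end of the fingers, on their centre line; the grasp point (between the pads) lies 19 mm behind it; z points along the fingers, y is the direction in which the jaws open and shut (so a half turn about z gives the same grasp; the last joint's range is limited). The gripper opens to 94 mm and grips with 3 to 60 N. Pads are 16 mm wide; open, the fingers measure 119 mm over their backs; the gripper's body (75 mm by 177 mm) begins 78 mm behind the grasp point.
Start: joints at [-1.196, 0.417, -0.01, 1.614, 0.005, 1.111, -0.053], TCP at [252.439, 571.728, 205.425] pointing down, gripper open.
Joint ranges: [-2.81, 2.81], [-0.39, 2.02], [-1.27, 1.25], [0.06, 2.57], [-1.19, 4.33], [0.19, 2], [-2.82, 2.82]. Speed limits (rad/s): [1.89, 1.89, 2.39, 2.39, 3.01, 3.01, 3.01].

### API

Orientations are given as a rotation vector (axis times angle).
In Python, from cell import bot gives the robot as it stands. The module is installed in compiled form; this text tells all that it offers.
- The arm moves only by the shell command python3 -m creep 'ROWS' [OPENING] [FORCE]. ROWS is JSON, a list of rows, each a list of 6 numbers: the shift along the tool's x, y, z in mm, then the turn, a rotation vector about the tool's x, y, z in rad. In form: [[tx, ty, tz, rx, ry, rz], ...]. A call has 1 to 8 rows; each row is the pose to reach, as a shift and turn from the pose commanded when the call began, along the tool's axes at that moment; what a row does not reach only later rows make up. A row lasts 1/8 s, in which the tool goes at most 62.5 mm and 10.7 degrees, less where a joint would pass 70% of its speed; a pose out of reach is approached as far as the arm can. A call with a gripper value outside its range is refused whole. OPENING is the finger opening in mm, from 0 to 94, set as the call begins (- or left out, the last holds). The fingers move at their own pace and stop on an object; FORCE is the grip in N (left out, the last holds). Time passes only in rows, so rows that repeat a pose let the fingers close. It gives the time, the measured TCP pose, the force and the opening at its end, in the units of the state.
- bot.read_state(): the state, without advancing time (a new reading comes with each control period).
- bot.grab_frame(name): name is "scene" or "top"; returns a dict with "color" (384x512x3 uint8, red, green, blue), "range_z" (384x512 float32, mm along the optical axis (not along the pixel's ray), 0 where there is no reading), "fovy" (degrees; the focal length in pixels is half the picture's height over the tangent of half this angle, whatever the lens; pixels are square), "cx", "cy" (the principal point, pixels), "k1" (the pictures are not rectified: a ray, as slopes to the right and down, at radius r is drawn at 1 + k1 r^2 times it, then the intrinsics apply), "pose" (4x4, takes a point from camera to world coordinates). Camera axes: x right, y up, looking along -z (the intrinsics and any distortion apply to the point x, -y, -z); pixel columns grow to the right and rows downward; lengths in mm; the calibration is good to about 2 mm. A picture is of the moment at which its call begins.
- bot.close_job(): hands the job in, once; it reports no verdict.
The state is a dict: "time_s": time; "qpos": joint angles; "dq": joint speeds; "tau": joint torques, N m; "eef_pos": TCP position; "eef_rot": TCP orientation; "force": force on the tool from outside, world axes, zero at the start; "wrist_torque": the same for the moment, N m; "grip_width": finger opening in mm.
Only numpy, scipy, OpenCV 4.12 (cv2) and the standard library are available. Lean on these libraries where they do the work, as an engineer would, in place of code of your own. Each camera call takes 0.05 s, during which the arm holds its last target.

## Working session

There is one attempt and no reset: what is moved stays moved. The work goes in short steps, Python scripts to look and compute and a shell command to move; the robot and the scene stay as the last step left them, time stands still between calls to the robot, and variables do not carry over. Pictures are saved under pics/ and viewed, and the job is handed in when it is done.

```bash
mkdir -p pics; ls
python3 - <<'E'
from cell import bot
import cv2,pickle
print(bot.read_state())
for n in("scene","top"):
    f=bot.grab_frame(n); cv2.imwrite(f"pics/{n}0.png",cv2.cvtColor(f["color"],cv2.COLOR_RGB2BGR))
    pickle.dump(f,open(f"{n}0.pkl","wb")); print(n,f["fovy"],f["cx"],f["cy"],f["k1"],f["pose"].round(3).tolist())
E
```

```text
pics
{'time_s': 0.0, 'qpos': array([-1.19651127,  0.41796168, -0.01032355,  1.61416617,  0.00471209,
        1.11069319, -0.05297763]), 'dq': array([-0.00183054,  0.0008469 , -0.00197364,  0.00033805,  0.00042186,
       -0.00062459, -0.00145628]), 'tau': array([-1.05099014e-03, -8.51236582e+01,  6.38595521e-01, -4.25997663e+01,
       -4.87980712e-02,  1.86234608e-02,  1.36060771e-04]), 'eef_pos': array([252.29562883, 571.40697112, 204.83623317]), 'eef_rot': array([-6.48302657e-01, -3.07381182e+00,  1.87600666e-03]), 'force': array([ 0.55091454, -0.20409476,  0.23149616]), 'wrist_torque': array([-0.05195356,  0.00861201,  0.04190985]), 'grip_width': 93.93620780187905}
scene 44.05954184975093 255.59617497414692 194.50793693382144 -0.1690151384004437 [[0.55, -0.706, 0.446, 1110.493], [0.835, 0.456, -0.308, -401.67], [0.014, 0.541, 0.841, 1273.37], [0.0, 0.0, 0.0, 1.0]]
top 44.698335728414534 257.65969135448546 191.3955674676781 -0.060488645015693725 [[0.022, 0.985, -0.174, 282.84], [-1.0, 0.02, -0.017, 12.685], [-0.013, 0.174, 0.985, 1253.156], [0.0, 0.0, 0.0, 1.0]]
```

View pics/scene0.png

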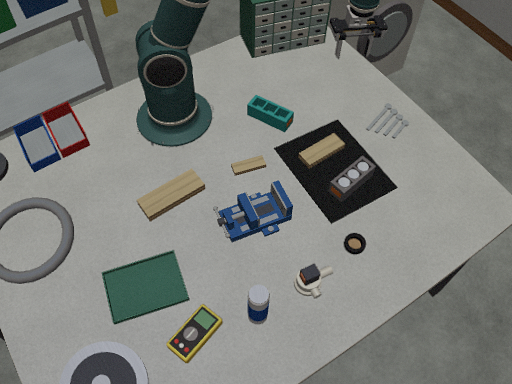

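View pics/top0.png

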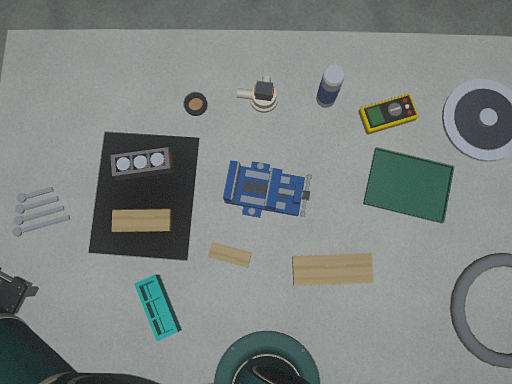

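The top view shows rack (141,161) and a board (141,220) on the mat, vice (265,190), tray (408,185) and a multimeter at (388,113). There are other boards at (230,255, small) and (333,269, long), and a turquoise rack look-alike at (157,307). I'll measure them all from depth.

```bash
cat > h.py <<'E'
import numpy as np,cv2,pickle
from scipy.spatial.transform import Rotation as R
def load(fn): return pickle.load(open(fn,'rb'))
def grab(n,fn):
    from cell import bot
    f=bot.grab_frame(n); pickle.dump(f,open(fn+'.pkl','wb')); cv2.imwrite('pics/'+fn+'.png',cv2.cvtColor(f['color'],cv2.COLOR_RGB2BGR)); return f
def crop(f,x0,y0,x1,y1,s,fn):
    c=cv2.cvtColor(f['color'][y0:y1,x0:x1],cv2.COLOR_RGB2BGR); cv2.imwrite('pics/'+fn+'.png',cv2.resize(c,None,fx=s,fy=s,interpolation=cv2.INTER_CUBIC))
def rays(f,uv):
    F=f['color'].shape[0]/2/np.tan(np.radians(f['fovy'])/2)
    K=np.array([[F,0,f['cx']],[0,F,f['cy']],[0,0,1.]]) 
    uv=np.asarray(uv,float).reshape(-1,1,2)
    return cv2.undistortPoints(uv,K,np.array([f['k1'],0,0,0.])).reshape(-1,2)
def cloud(f):
    H,W=f['range_z'].shape
    u,v=np.meshgrid(np.arange(W),np.arange(H))
    s=rays(f,np.stack([u,v],-1).reshape(-1,2)); d=f['range_z'].reshape(-1,1)
    P=np.hstack([s[:,:1]*d,-s[:,1:]*d,-d]); P=P@f['pose'][:3,:3].T+f['pose'][:3,3]
    P[d[:,0]==0]=np.nan
    return P.reshape(H,W,3)
def onz(f,uv,z):
    s=rays(f,uv); D=np.c_[s[:,0],-s[:,1],-np.ones(len(s))]@f['pose'][:3,:3].T; o=f['pose'][:3,3]
    t=(z-o[2])/D[:,2]; return o+D*t[:,None]
def rect(f,box,zlo,zhi):
    P=cloud(f)[box[1]:box[3],box[0]:box[2]].reshape(-1,3); P=P[(P[:,2]>zlo)&(P[:,2]<zhi)]
    # largest cluster omitted; robust trim
    c,(w,h),a=cv2.minAreaRect(P[:,:2].astype(np.float32))
    if w<h: a+=90; w,h=h,w
    return len(P),np.round(c,1),round(w,1),round(h,1),round((a+90)%180-90,2),np.round(np.median(P[:,2]),1)
E
python3 - <<'E'
from h import *
f=load('top0.pkl');C=cloud(f)
for n,u,v in[('rackcap',123,163),('rackcap3',158,158),('board',141,220),('small',230,255),('long',333,269),('jaw',234,180),('bed',258,187),('tray',408,185),('mat',130,190),('bench',330,200),('mm',388,113)]: print(n,C[v,u].round(1))
print('board',rect(f,(100,198,185,240),15,40))
print('small',rect(f,(200,238,260,270),10,60))
print('long',rect(f,(285,245,385,295),10,60))
print('rack',rect(f,(100,140,180,185),45,75))
print('tray',rect(f,(355,140,465,230),10,30))
crop(f,85,120,205,265,5,'c1');crop(f,215,150,320,225,7,'c2');crop(f,355,80,465,230,4,'c3')
g=load('scene0.pkl');C=cloud(g);
print('scene board',rect(g,(295,130,348,170),15,40),C[148,322],C[176,352],'bench',C[240,330])
E
```

```text
rackcap [563.7 392.7  54. ]
rackcap3 [577.2 297.9  61.2]
board [416.1 342.7  22.5]
small [329.4 102.4  17.1]
long [ 298.6 -166.6   27.4]
jaw [519.1  94.1  74.9]
bed [510.1  32.6  31.3]
tray [ 528.2 -375.     7.8]
mat [500.8 385.1  -1.2]
bench [ 483.2 -162.5    4.8]
mm [ 719.3 -316.3   44.3]
board (1279, array([415.2, 343.9]), 156.9, 59.0, -87.56, np.float64(24.5))
small (629, array([331.2, 104.7]), 109.8, 41.0, 76.37, np.float64(15.2))
long (2376, array([ 298.3, -165.7]), 208.1, 77.6, -86.47, np.float64(28.8))
rack (1227, array([568.6, 347.8]), 155.8, 60.4, -80.82, np.float64(55.9))
tray (709, array([ 565.4, -395.4]), 242.6, 242.1, 77.04, np.float64(16.2))
scene board (708, array([414.8, 343.7]), 164.2, 63.9, -86.78, np.float64(25.7)) [414.17584403 346.10793596  24.1372427 ] [574.34336831 336.40369528  59.77871532] bench [695.69948437 162.6889967    2.39785255]
```

View pics/c1.png

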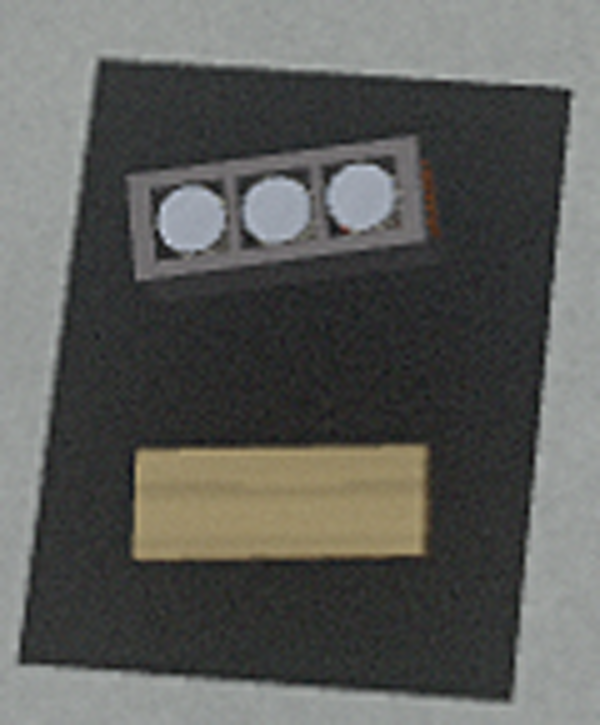

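View pics/c2.png

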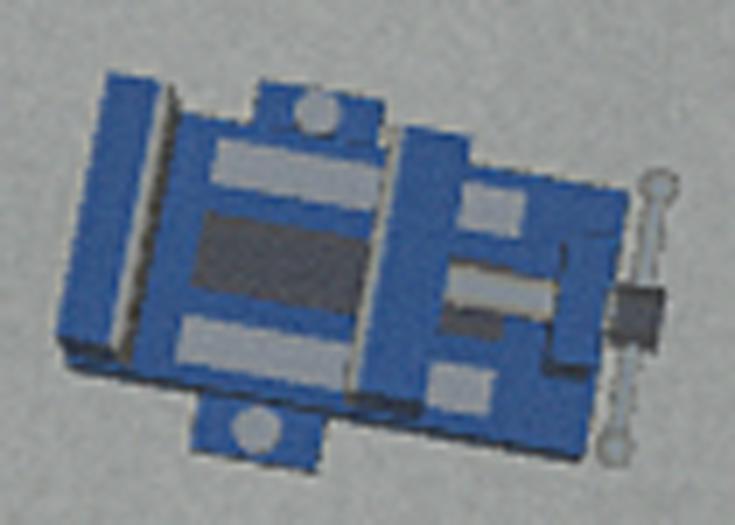

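View pics/c3.png

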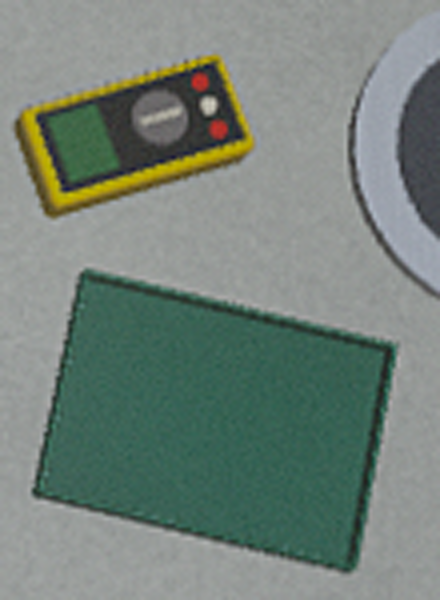

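The board at (141,220) measures 157 x 59 mm, 22 mm thick. The others are 110 x 41 and 208 x 78, so this is the one meant, and the c1 crop confirms it beside the grey rack. The three white discs in the rack are the capacitors. Next I'll refine the poses from the corner pixels at known heights.

Run:
```python
from h import *
g=load('scene0.pkl')
crop(g,265,110,405,225,5,'s1');crop(g,205,170,305,250,7,'s2');crop(g,90,240,200,330,6,'s3')
f=load('top0.pkl')
def corners(pts,s,ox,oy,z,f=f):
    uv=(np.array(pts,float)+.5)/s-.5+[ox,oy]; P=onz(f,uv,z)[:,:2]; return P
def show(n,P):
    P=np.array(P); print(n,'c',P.mean(0).round(1),'edges',[round(np.linalg.norm(P[i]-P[i-1]),1) for i in range(4)],'ang top/bot',[round(np.degrees(np.arctan2(*(P[a]-P[b])[::-1])),1) for a,b in((1,0),(2,3),(0,3),(1,2))])
show('board',corners([(134,448),(427,445),(426,554),(133,560)],5,85,120,25))
show('rack',corners([(127,175),(417,136),(427,240),(137,280)],5,85,120,57))
show('mat',corners([(98,60),(572,92),(511,700),(20,662)],5,85,120,3))
show('tray',corners([(84,270),(396,345),(354,571),(36,493)],4,355,80,18))
# vice gap: inner edges at top z=80 : left jaw right edge top (163,82)?, bottom(114,350); right jaw left edge (398,128),(348,400)
show('vice jaw inner',corners([(172,85),(397,128),(350,402),(118,353)],7,215,150,78))
show('vice jaws outer',corners([(107,72),(470,135),(425,405),(58,345)],7,215,150,80))
```

```text
board c [416.  343.4] edges [np.float64(60.1), np.float64(158.3), np.float64(58.2), np.float64(157.0)] ang top/bot [np.float64(-88.2), np.float64(-87.5), np.float64(3.8), np.float64(2.6)]
rack c [569.  346.7] edges [np.float64(57.9), np.float64(156.6), np.float64(57.2), np.float64(155.3)] ang top/bot [np.float64(-81.2), np.float64(-81.0), np.float64(9.9), np.float64(8.6)]
mat c [489.9 343.4] edges [np.float64(337.5), np.float64(269.6), np.float64(336.3), np.float64(267.5)] ang top/bot [np.float64(-93.1), np.float64(-92.8), np.float64(-2.7), np.float64(-3.0)]
tray c [ 528.4 -374.9] edges [np.float64(158.9), np.float64(218.4), np.float64(159.6), np.float64(217.9)] ang top/bot [np.float64(-102.7), np.float64(-102.9), np.float64(-13.0), np.float64(-13.2)]
vice jaw inner c [508.9  48.4] edges [np.float64(102.0), np.float64(84.7), np.float64(103.3), np.float64(86.4)] ang top/bot [np.float64(-100.0), np.float64(-100.9), np.float64(-9.4), np.float64(-8.5)]
vice jaws outer c [509.6  46.3] edges [np.float64(103.4), np.float64(135.9), np.float64(101.6), np.float64(135.2)] ang top/bot [np.float64(-99.0), np.float64(-98.2), np.float64(-8.1), np.float64(-8.5)]
```

View pics/s1.png

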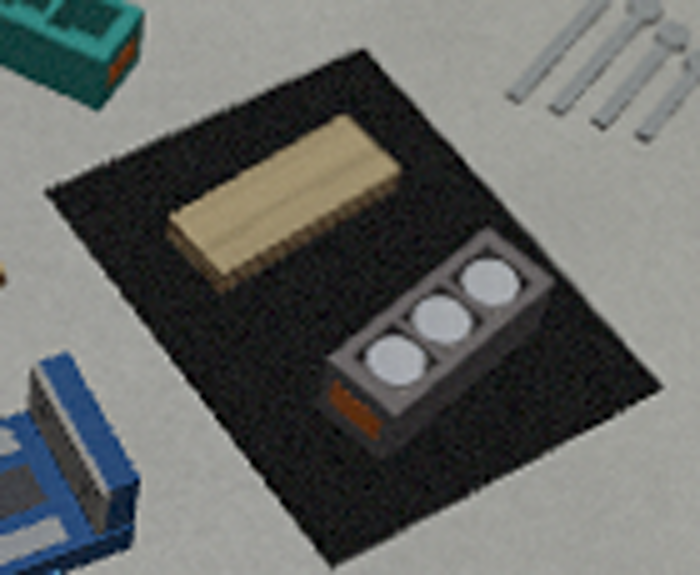

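View pics/s2.png

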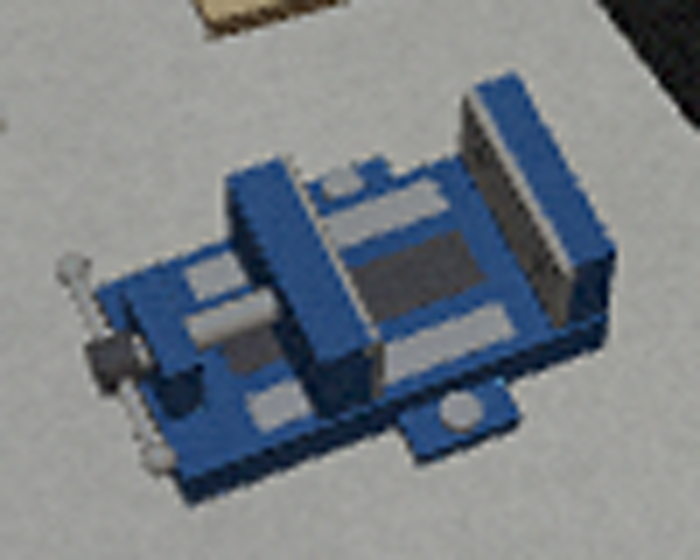

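View pics/s3.png

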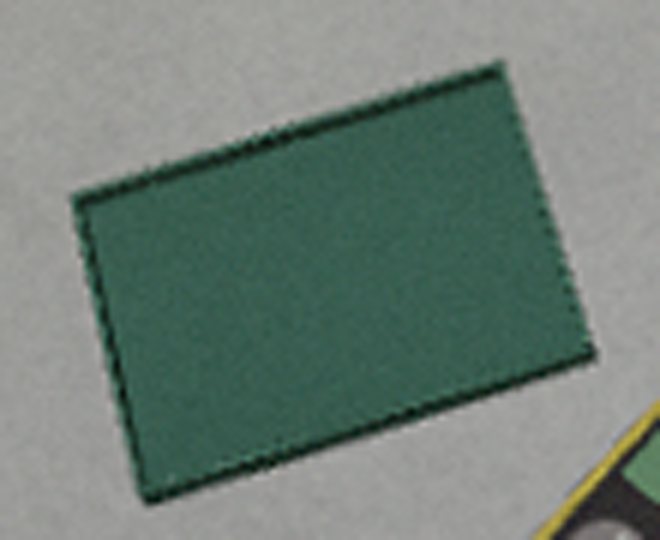

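Run:
```python
from h import *
f=load('scene0.pkl')
def corners(pts,s,ox,oy,z):
    uv=(np.array(pts,float)+.5)/s-.5+[ox,oy]; return onz(f,uv,z)[:,:2]
def show(n,P):
    P=np.array(P); print(n,'c',P.mean(0).round(1),'edges',[float(round(np.linalg.norm(P[i]-P[i-1]),1)) for i in range(4)],'ang',[float(round(np.degrees(np.arctan2(*(P[a]-P[b])[::-1])),1)) for a,b in((1,0),(2,3),(0,3),(1,2))])
show('board',corners([(346,114),(169,217),(222,279),(401,168)],5,265,110,25))
show('rack',corners([(489,228),(330,362),(395,416),(554,284)],5,265,110,57))
show('mat',corners([(365,48),(45,190),(333,567),(661,386)],5,265,110,3))
show('tray',corners([(73,197),(502,62),(596,353),(147,503)],6,90,240,18))
show('vice outer',corners([(517,72),(228,175),(322,362),(615,250)],7,205,170,80))
show('vice inner',corners([(466,92),(291,155),(383,345),(564,283)],7,205,170,79))
```

```text
board c [415.1 344.5] edges [57.9, 157.5, 60.2, 160.5] ang [-87.6, -86.8, -178.1, 179.1]
rack c [568.7 347.4] edges [58.1, 157.2, 54.5, 153.9] ang [-80.3, -81.6, -173.7, -170.4]
mat c [488.8 345. ] edges [336.1, 269.3, 340.1, 268.1] ang [-93.5, -92.7, 176.8, 177.0]
tray c [ 530.1 -375.1] edges [161.5, 216.9, 159.8, 215.9] ang [77.2, 77.6, 167.7, 167.4]
vice outer c [508.9  47.5] edges [98.8, 136.4, 100.0, 135.2] ang [-99.8, -99.3, 169.9, 170.6]
vice inner c [511.2  48.3] edges [104.2, 82.8, 101.4, 82.0] ang [-99.6, -101.5, 168.9, 169.3]
```

```bash
cat >> h.py <<'E'
def d2(az): a=np.radians(az); return np.array([np.cos(a),np.sin(a),0])
def frame(zt,yt):
    z=np.array(zt,float);z/=np.linalg.norm(z); y=np.array(yt,float); y-=z*(y@z); y/=np.linalg.norm(y)
    return np.c_[np.cross(y,z),y,z]
DOWN=np.array([0,0,-1.])
LOG='log.pkl'
def st():
    from cell import bot
    import os
    s=bot.read_state(); L=pickle.load(open(LOG,'rb')) if os.path.exists(LOG) else []
    L.append((s['qpos'],s['eef_pos'],s['eef_rot'])); pickle.dump(L,open(LOG,'wb')); return s
def delta(p,Rt,s=None):
    s=s or st(); R0=R.from_rotvec(s['eef_rot']); 
    t=R0.inv().apply(np.array(p,float)-s['eef_pos']); r=(R0.inv()*R.from_matrix(Rt)).as_rotvec()
    print('t',round(s['time_s'],2),'pos',s['eef_pos'].round(1),'F',s['force'].round(1),'w',round(s['grip_width'],1),'q',s['qpos'].round(2))
    print('row',t.round(1).tolist(),r.round(3).tolist(),'|t|',round(np.linalg.norm(t)),'deg',round(np.degrees(np.linalg.norm(r))))
E
python3 - <<'E'
from h import *
delta((415.6,344,120),frame(DOWN,d2(2.4)))
E
```

```text
t 0.1 pos [252.3 571.4 204.9] F [ 0.1 -1.3  0.4] w 93.6 q [-1.2   0.42 -0.01  1.61  0.    1.11 -0.05]
row [-241.2, -142.0, 85.1] [-0.001, 0.001, 1.113] |t| 293 deg 64
```

```bash
python3 -m creep '[[-40,-24,14,0,0,0.18],[-81,-48,28,0,0,0.36],[-121,-71,42,0,0,0.55],[-161,-95,57,0,0,0.74],[-201,-118,71,0,0,0.93],[-241,-142,85,0,0,1.113],[-241,-142,85,0,0,1.113],[-241,-142,85,0,0,1.113]]' 94 20
python3 - <<'E'
from h import *
delta((415.6,344,8),frame(DOWN,d2(2.4)))
E
```

```text
time_s: 1.1
eef_pos: [415.2, 345.1, 120.4]
eef_rot: [-2.172, -2.27, 0.0]
force: [0.7, 0.9, 0.7]
grip_width: 94.1
t 1.1 pos [415.2 345.1 120.4] F [0.7 0.9 0.7] w 94.1 q [-0.98  0.38  0.28  1.91 -0.14  0.87 -0.59]
row [-1.1, 0.4, 112.4] [-0.0, 0.0, 0.002] |t| 112 deg 0
```

```bash
python3 -m creep '[[-1,0,40,0,0,0],[-1,0,80,0,0,0],[-1,0,105,0,0,0],[-1,0,112,0,0,0],[-1,0,112,0,0,0]]'
python3 -m creep '[[0,0,0,0,0,0],[0,0,0,0,0,0],[0,0,0,0,0,0],[0,0,0,0,0,0],[0,0,0,0,0,0],[0,0,0,0,0,0]]' 50 20
python3 - <<'E'
from h import *
s=st(); print(s['eef_pos'],s['grip_width'],s['force'],s['qpos'])
grab('top','top1')
crop(load('top1.pkl'),60,120,220,270,5,'t1c')
E
```

```text
time_s: 1.72
eef_pos: [415.4, 344.2, 8.8]
eef_rot: [-2.173, -2.269, -0.0]
force: [0.5, -0.3, -0.3]
grip_width: 94.0
time_s: 2.48
eef_pos: [415.6, 343.5, 8.6]
eef_rot: [2.174, 2.268, 0.0]
force: [-0.4, -1.0, 6.1]
grip_width: 57.6
[415.64781426 343.54041863   8.62510788] 57.5804667632106 [-0.40441935 -1.03656249  6.14318522] [-0.93770138  0.55239335  0.23670929  1.96882434 -0.20666097  0.64311707
 -0.5269262 ]
```

View pics/t1c.png

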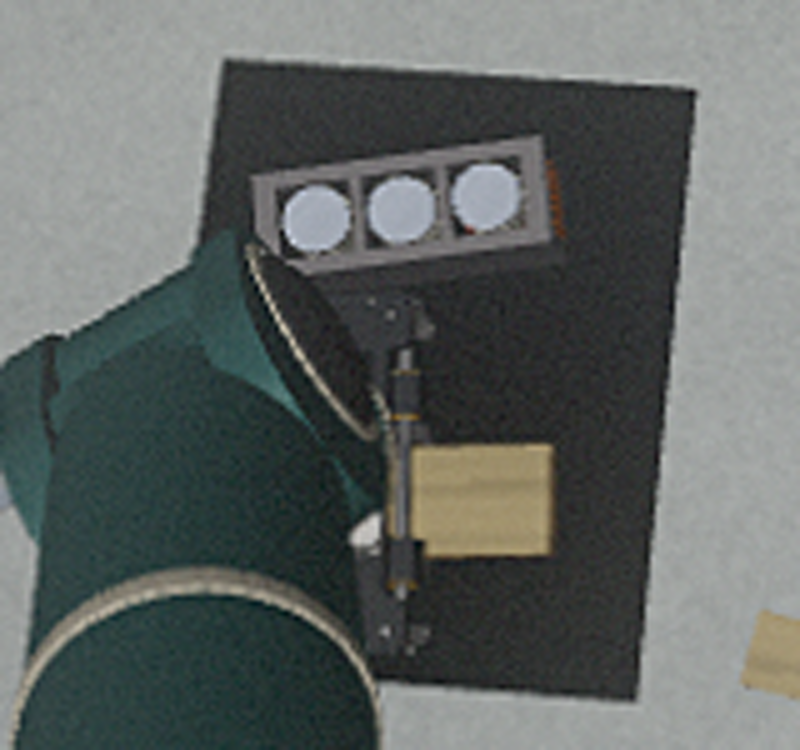

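The picture shows the fingers on the middle of the board (405,500 in the crop), and the opening is 57.6 mm, so the grip is good. The rack is untouched.

```bash
python3 -m creep '[[0,0,-30,0,0,0],[0,0,-70,0,0,0],[0,0,-100,0,0,0],[0,0,-100,0,0,0]]'
python3 - <<'E'
from h import *
delta((568.9,347.2,90),frame(DOWN,d2(8.9)))
E
```

```text
time_s: 3.02
eef_pos: [416.4, 344.3, 110.3]
eef_rot: [-2.174, -2.268, -0.005]
force: [0.6, 0.9, -1.4]
grip_width: 57.4
t 3.02 pos [416.4 344.3 110.3] F [ 0.6  0.9 -1.4] w 57.4 q [-0.98  0.39  0.29  1.92 -0.15  0.84 -0.58]
row [-3.5, 152.5, 20.6] [0.003, -0.002, -0.113] |t| 154 deg 6
```

```bash
python3 -m creep '[[-1,30,0,0,0,-0.03],[-2,70,0,0,0,-0.06],[-3,115,0,0,0,-0.09],[-3.5,145,10,0,0,-0.113],[-3.5,152.5,20,0,0,-0.113],[-3.5,152.5,20,0,0,-0.113],[-3.5,152.5,20,0,0,-0.113]]'
python3 - <<'E'
from h import *
delta((568.9,347.2,62.3),frame(DOWN,d2(8.9)))
grab('top','top2')
crop(load('top2.pkl'),60,120,220,270,5,'t2c')
g=grab('scene','sc2');crop(g,265,110,405,225,5,'s2c')
E
```

```text
time_s: 3.9
eef_pos: [567.1, 346.7, 88.4]
eef_rot: [-2.042, -2.387, 0.001]
force: [0.1, -0.0, -0.5]
grip_width: 57.7
t 3.9 pos [567.1 346.7  88.4] F [ 0.1 -0.  -0.5] w 57.7 q [-0.78  0.62  0.26  1.61 -0.19  0.94 -0.3 ]
row [0.2, 1.9, 26.1] [-0.001, -0.0, 0.0] |t| 26 deg 0
```

View pics/t2c.png

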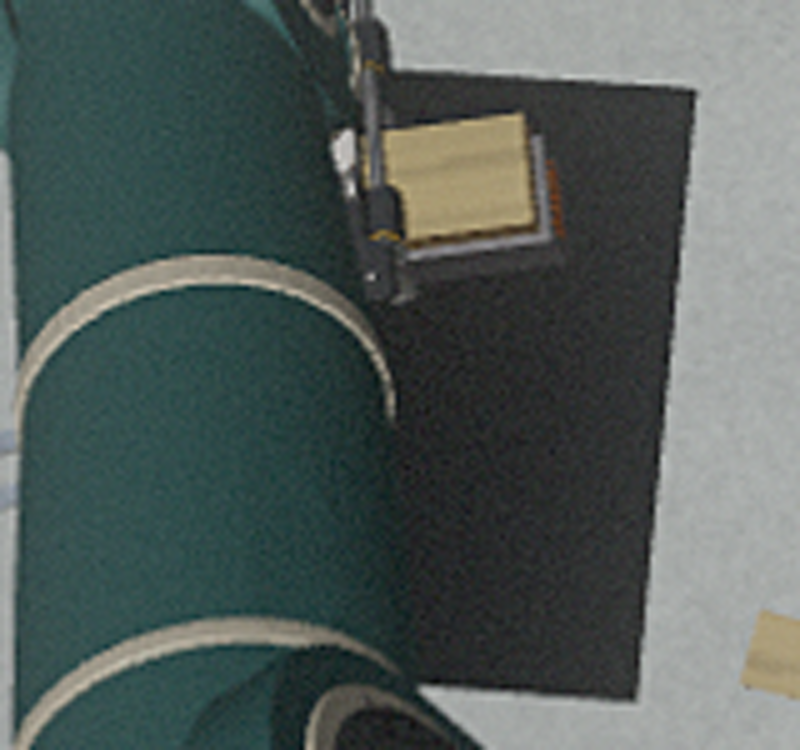

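View pics/s2c.png

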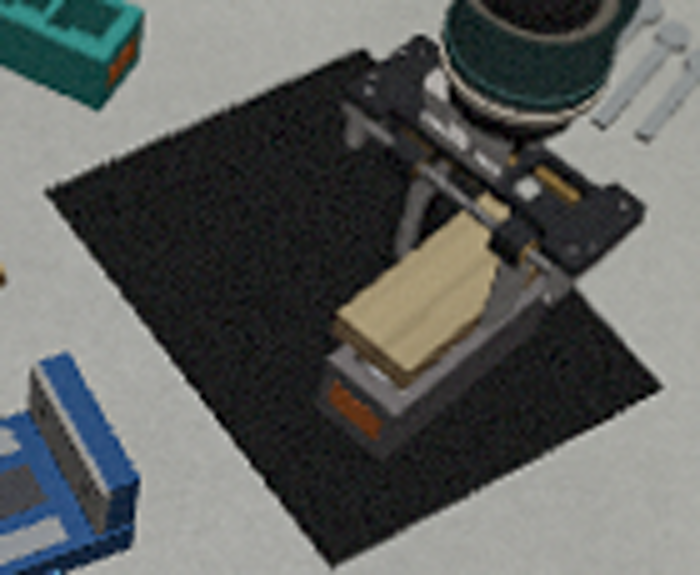

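The board hangs level and parallel over the rack, with its near corner about 10 px (crop) from the rack corner, which matches its extra height. I'll lower it.

```bash
python3 -m creep '[[0,2,8,0,0,0],[0.2,2,16,0,0,0],[0.2,2,22,0,0,0],[0.2,2,25,0,0,0],[0.2,2,26,0,0,0],[0.2,2,26,0,0,0],[0.2,2,26,0,0,0]]'
python3 -m creep '[[0,0,0,0,0,0],[0,0,0,0,0,0],[0,0,0,0,0,0],[0,0,0,0,0,0],[0,0,0,0,0,0],[0,0,0,0,0,0]]' 94
python3 - <<'E'
from h import *
delta((568.9,347.2,38),frame(DOWN,d2(8.9)))
g=grab('scene','sc3');crop(g,265,110,405,225,5,'s3c')
E
```

```text
time_s: 4.88
eef_pos: [570.1, 346.9, 62.7]
eef_rot: [2.043, 2.387, -0.0]
force: [-2.8, -1.5, 5.6]
grip_width: 58.2
time_s: 5.62
eef_pos: [570.0, 346.9, 62.4]
eef_rot: [2.043, 2.387, -0.0]
force: [-0.4, 0.3, 0.3]
grip_width: 93.7
t 5.62 pos [570.  346.9  62.4] F [-0.4  0.3  0.3] w 93.7 q [-0.77  0.66  0.25  1.61 -0.2   0.9  -0.29]
row [0.5, -1.1, 24.4] [-0.0, 0.0, -0.0] |t| 24 deg 0
```

View pics/s3c.png

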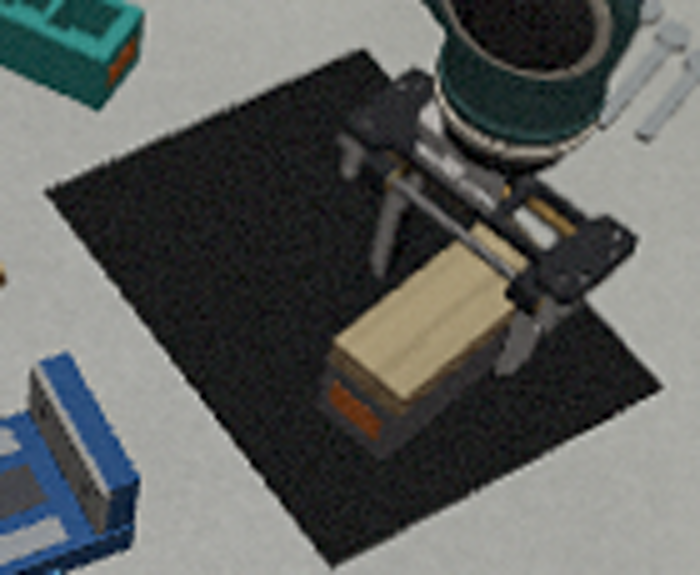

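Board is flat on the rack with its edges in line (crop corners at (400,405) and (333,350) coincide). Step 1 is done. Next I'll fit a kinematic model from the logged poses, to check that the horizontal vice poses can be reached.

```bash
cat > kin.py <<'E'
from h import *
from scipy.optimize import least_squares
def fk(p,q,s1=1):
    a0,d1,L1,L2,h,a7=p[:6]
    T=np.eye(4)
    def Rz(a): M=np.eye(4);M[:3,:3]=R.from_euler('z',a).as_matrix();return M
    def Ry(a): M=np.eye(4);M[:3,:3]=R.from_euler('y',a).as_matrix();return M
    def Tz(d): M=np.eye(4);M[2,3]=d;return M
    return Rz(a0)@Tz(d1)@Rz(SG[0]*q[0])@Ry(q[1])@Tz(L1)@Rz(SG[2]*q[2])@Ry(q[3])@Tz(L2)@Rz(SG[4]*q[4])@Ry(q[5])@Tz(h)@Rz(SG[6]*q[6]+a7)
SG=[1,1,1,1,1,1,1]
E
python3 - <<'E'
import kin
from kin import *
import itertools
L=load('log.pkl'); print(len(L))
best=[]
for sg in itertools.product([1,-1],repeat=4):
    kin.SG=[sg[0],1,sg[1],1,sg[2],1,sg[3]]
    def res(p):
        o=[]
        for q,x,r in L:
            T=fk(p,q); o+=list((T[:3,3]-x)/100); o+=list((T[:3,:3]-R.from_rotvec(r).as_matrix()).ravel())
        return o
    for a0 in (0,2.356,-2.356,3.14):
      for a7 in (0,1.57,3.14,-1.57):
        s=least_squares(res,[a0,380,480,480,360,a7]); best.append((s.cost,kin.SG[:],s.x.round(3)))
best.sort(key=lambda b:b[0])
for b in best[:4]: print(b)
E
```

```text
Still running in the background as job /tmp/bash_jobs.1000/05878b822769 (pid 803). You'll get a notice when it ends.
```

```bash
J=/tmp/bash_jobs.1000/05878b822769; cat $J/stdout $J/stderr; kill -- -$(cat $J/pid); nproc; export OMP_NUM_THREADS=1; time timeout 100 python3 - <<'E'
import time
from kin import *
L=load('log.pkl')
t=time.time(); fk([0,380,480,480,360,0],L[0][0]); print(time.time()-t)
for q,x,r in L: print(q.round(3).tolist(),x.round(1),r.round(3))
E
```

```text
4
0.0008471012115478516
[-1.196, 0.418, -0.01, 1.614, 0.005, 1.111, -0.053] [252.3 571.4 204.9] [-6.480e-01 -3.074e+00  2.000e-03]
[-0.983, 0.377, 0.284, 1.913, -0.136, 0.87, -0.586] [415.2 345.1 120.4] [-2.172 -2.27   0.   ]
[-0.938, 0.552, 0.237, 1.969, -0.207, 0.643, -0.527] [415.6 343.5   8.6] [2.174 2.268 0.   ]
[-0.982, 0.391, 0.287, 1.922, -0.145, 0.845, -0.577] [416.4 344.3 110.3] [-2.174 -2.268 -0.005]
[-0.779, 0.621, 0.262, 1.607, -0.188, 0.939, -0.297] [567.1 346.7  88.4] [-2.042e+00 -2.387e+00  1.000e-03]
[-0.771, 0.656, 0.255, 1.613, -0.198, 0.897, -0.288] [570.  346.9  62.4] [ 2.043  2.387 -0.   ]
real	0m1.698s
user	0m0.994s
sys	0m0.276s
```

```bash
export OMP_NUM_THREADS=1
cat > kin.py <<'E'
from h import *
from scipy.optimize import least_squares
def rz(a): c,s=np.cos(a),np.sin(a); return np.array([[c,-s,0],[s,c,0],[0,0,1]])
def ry(a): c,s=np.cos(a),np.sin(a); return np.array([[c,0,s],[0,1,0],[-s,0,c]])
SG=[-1,-1,-1,-1]
def fk(p,q,sg=None,full=False):
    sg=sg or SG
    a0,d1,L1,L2,h,a7=p[:6]; Z=np.array([0,0,1.])
    M=rz(a0+sg[0]*q[0])@ry(q[1]); x=np.array([0,0,d1])+L1*M@Z; e=x
    M=M@rz(sg[1]*q[2])@ry(q[3]); x=x+L2*M@Z; w=x
    M=M@rz(sg[2]*q[4])@ry(q[5]); x=x+h*M@Z
    M=M@rz(sg[3]*q[6]+a7)
    return (x,M,e,w) if full else (x,M)
E
timeout 300 python3 - <<'E'
from kin import *
import itertools
L=load('log.pkl'); best=[]
for sg in itertools.product([1,-1],repeat=4):
    def res(p):
        o=[]
        for q,x,r in L:
            X,M=fk(p,q,sg); o+=list((X-x)/100); o+=list((M-R.from_rotvec(r).as_matrix()).ravel())
        return o
    for a0 in ((0,) if sg[0]<0 else (2.356,)):
      for a7 in (0,1.57,3.14,-1.57):
        s=least_squares(res,[a0,380,480,480,360,a7],max_nfev=40); best.append((s.cost,sg,s.x.round(3).tolist()))
best.sort(key=lambda b:b[0])
for b in best[:4]: print(b)
E
```

```text
(np.float64(0.003151345129163814), (-1, -1, -1, -1), [-0.051, 761.443, 504.684, 471.411, 805.843, 1.52])
(np.float64(0.0031513451291653536), (-1, -1, -1, -1), [-0.051, 761.441, 504.684, 471.411, 805.842, 1.52])
(np.float64(0.0031513451291661177), (-1, -1, -1, -1), [-0.051, 761.441, 504.684, 471.411, 805.842, 1.52])
(np.float64(0.003151345129168858), (-1, -1, -1, -1), [-0.051, 761.446, 504.684, 471.411, 805.847, 1.52])
```

Run:
```python
from h import *
delta((571.5,332.2,38),frame(DOWN,d2(8.9)))
```

```text
t 5.67 pos [570.  346.9  62.4] F [ 0.5  0.2 -0.2] w 94.3 q [-0.77  0.66  0.25  1.61 -0.2   0.9  -0.29]
row [-14.7, -0.8, 24.4] [0.0, 0.0, -0.0] |t| 29 deg 0
```

```bash
python3 -m creep '[[-8,-0.5,8,0,0,0],[-14.7,-0.8,18,0,0,0],[-14.7,-0.8,24.4,0,0,0],[-14.7,-0.8,24.4,0,0,0]]'
python3 -m creep '[[0,0,0,0,0,0],[0,0,0,0,0,0],[0,0,0,0,0,0],[0,0,0,0,0,0],[0,0,0,0,0,0],[0,0,0,0,0,0]]' 50 50
python3 -m creep '[[0,0,-5,0,0,0],[0,0,-20,0,0,0],[0,0,-45,0,0,0],[0,0,-80,0,0,0],[0,0,-120,0,0,0],[0,0,-160,0,0,0],[0,0,-180,0,0,0],[0,0,-180,0,0,0]]'
python3 - <<'E'
from h import *
delta((571.5,332.2,38),frame(DOWN,d2(8.9)))
g=grab('scene','sc4');crop(g,225,50,405,200,4,'s4c')
E
```

```text
time_s: 6.18
eef_pos: [571.2, 332.0, 37.3]
eef_rot: [-2.043, -2.386, 0.002]
force: [0.6, 0.5, 0.6]
grip_width: 94.1
time_s: 6.92
eef_pos: [571.4, 332.3, 38.2]
eef_rot: [-2.043, -2.387, 0.0]
force: [-2.2, -0.8, 4.3]
grip_width: 57.8
time_s: 7.92
eef_pos: [572.1, 332.5, 220.2]
eef_rot: [2.042, 2.386, 0.005]
force: [-0.1, -1.1, -4.4]
grip_width: 57.8
t 7.92 pos [572.1 332.5 220.2] F [-0.1 -1.1 -4.4] w 57.8 q [-0.78  0.48  0.3   1.51 -0.15  1.17 -0.31]
row [-0.4, -1.2, 182.2] [0.003, -0.001, -0.0] |t| 182 deg 0
```

View pics/s4c.png

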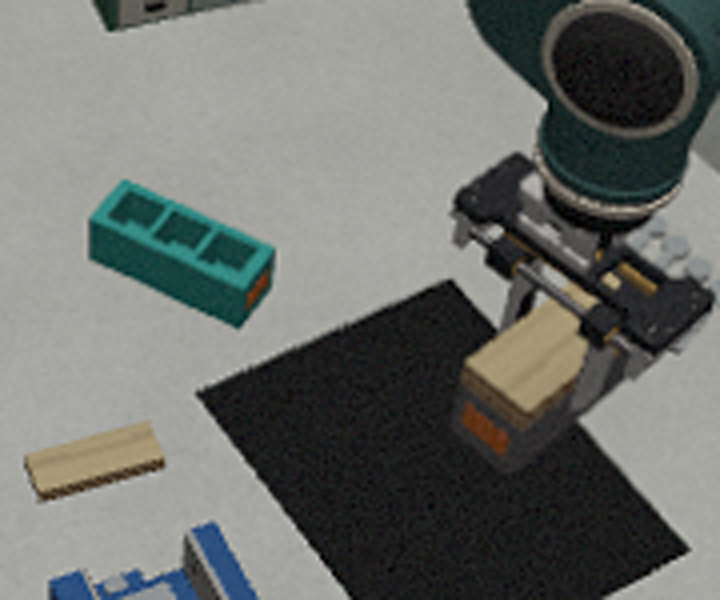

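The stack is lifted as one, clear of the mat. I'll start the turn with a partial tilt to calibrate the model.

```bash
python3 -m creep '[[0,0,-10,0,-0.13,0],[0,0,-20,0,-0.26,0],[0,0,-20,0,-0.26,0]]'; python3 -c "
from h import *
st()"
python3 -m creep '[[0,0,-10,0,-0.13,0],[0,0,-20,0,-0.26,0],[0,0,-20,0,-0.26,0]]'; python3 -c "
from h import *
st()"
timeout 300 python3 - <<'E'
from kin import *
L=load('log.pkl')
def fk2(p,q,full=False):
    a0,d1,L1,L2,h,a7,o1,o2,o3=p[:9]
    M=rz(a0-q[0])@ry(q[1]); x=np.array([0,0,d1])+M@[o1,0,L1]; e=x
    M=M@rz(-q[2])@ry(q[3]); x=x+M@[o2,0,L2]; w=x
    M=M@rz(-q[4])@ry(q[5]); x=x+M@[o3,0,h]
    return x,M@rz(a7-q[6])
def res(p):
    o=[]
    for q,x,r in L:
        X,M=fk2(p,q); o+=list((X-x)/100); o+=list((M-R.from_rotvec(r).as_matrix()).ravel())
    return o
s=least_squares(res,[0,380,480,480,360,1.57,0,0,0]); print(s.cost,s.x.round(3).tolist()); print(np.round(s.fun.reshape(-1,12)[:,:3]*100,1)); print(np.abs(s.fun.reshape(-1,12)[:,3:]).max(1).round(3))
E
```

```text
time_s: 8.35
eef_pos: [570.0, 335.0, 236.2]
eef_rot: [1.902, 2.233, -0.253]
force: [-0.5, -0.1, -5.2]
grip_width: 57.6
time_s: 8.72
eef_pos: [569.4, 339.3, 254.9]
eef_rot: [1.756, 2.061, -0.472]
force: [1.0, -0.9, -4.4]
grip_width: 57.8
0.004990004854701656 [-0.045, 277.275, 503.633, 475.031, 324.568, 1.526, -10.205, -1.656, -5.877]
[[-1.6  3.   2.3]
 [-2.8  1.3 -1. ]
 [-2.5  1.9 -1. ]
 [-2.8  1.2 -1.1]
 [ 2.1 -1.4  0.5]
 [ 2.3 -1.4  0.5]
 [ 2.3 -1.4  0.5]
 [ 1.6 -1.8  1. ]
 [-0.9 -0.9 -0. ]
 [-2.3 -0.3 -1.9]]
[0.001 0.001 0.001 0.001 0.001 0.001 0.001 0.001 0.012 0.022]
```

```bash
export OMP_NUM_THREADS=1
cat >> kin.py <<'E'
def fk2(p,q,full=False):
    a0,d1,L1,L2,h,a7,o1,o2,o3=p[:9]
    M=rz(a0-q[0])@ry(q[1]); x=np.array([0,0,d1])+M@[o1,0,L1]; e=x
    M=M@rz(-q[2])@ry(q[3]); x=x+M@[o2,0,L2]; w=x
    M=M@rz(-q[4])@ry(q[5]); x=x+M@[o3,0,h]
    return (x,M@rz(a7-q[6]),e,w) if full else (x,M@rz(a7-q[6]))
PP=[-0.045, 277.275, 503.633, 475.031, 324.568, 1.526, -10.205, -1.656, -5.877]
LO=np.array([-2.81,-.39,-1.27,.06,-1.19,.19,-2.82]);HI=np.array([2.81,2.02,1.25,2.57,4.33,2,2.82])
def ik(p,Rt,q0,w=1e-3):
    def f(q):
        X,M=fk2(PP,q); return np.r_[(X-p)/100,R.from_matrix(M.T@Rt).as_rotvec(),w*(q-q0)]
    s=least_squares(f,np.clip(q0,LO+.01,HI-.01),bounds=(LO,HI),max_nfev=100)
    return s.x,np.linalg.norm(s.fun[:3])*100,np.degrees(np.linalg.norm(s.fun[3:6]))
def chain(q,poses):
    for p,Rt in poses:
        q,a,b=ik(p,Rt,q); print(q.round(2).tolist(),'err mm %.1f deg %.1f'%(a,b),'marg %.2f'%min((q-LO).min(),(HI-q).min()))
    return q
E
cat > t.py <<'E'
from kin import *
s=load('log.pkl')[-1]; q=s[0]
vy=d2(80.3); 
def tilt(deg,az): # hand dir: down tilted toward az by deg
    a=np.radians(deg); return DOWN*np.cos(a)+d2(az)*np.sin(a)
poses=[]
C=np.array([509.8,48.8,0])
for k in np.linspace(0.3,1,8):
    az=261.1*(1-k)+260.3*k if 0 else 278.9-180+0
    p=s[1]*(1-k)+np.array([509.3,45.8,200])*k
    yaz=8.9*(1-k)-9.7*k
    poses.append((p,frame(tilt(90*k,yaz-90),d2(yaz))))
poses.append((np.array([509.3,45.8,121]),poses[-1][1]))
print('first');q1=chain(q,poses)
print('hand from -y side')
P2=C+0*vy+19*vy+np.array([0,0,140])
rng=np.random.default_rng(0)
for yz in(-9.7,170.3):
  best=None
  for i in range(30):
    q,a,b=ik(P2,frame(vy,d2(yz)),rng.uniform(LO,HI),1e-4)
    m=min((q-LO).min(),(HI-q).min())
    if a<1 and b<1 and (best is None or m>best[0]): best=(m,q)
  print(yz,best)
E
timeout 400 python3 t.py
```

```text
first
[-0.99, 0.54, 0.45, 1.49, 0.2, 1.38, -0.58] err mm 0.0 deg 0.0 marg 0.62
[-1.03, 0.59, 0.48, 1.51, 0.28, 1.43, -0.64] err mm 0.0 deg 0.0 marg 0.57
[-1.06, 0.64, 0.52, 1.52, 0.36, 1.49, -0.68] err mm 0.0 deg 0.0 marg 0.51
[-1.08, 0.71, 0.55, 1.54, 0.42, 1.53, -0.72] err mm 0.0 deg 0.0 marg 0.47
[-1.09, 0.78, 0.58, 1.55, 0.48, 1.58, -0.76] err mm 0.0 deg 0.0 marg 0.42
[-1.09, 0.86, 0.61, 1.57, 0.53, 1.62, -0.79] err mm 0.0 deg 0.0 marg 0.38
[-1.09, 0.95, 0.63, 1.59, 0.58, 1.65, -0.81] err mm 0.0 deg 0.0 marg 0.35
[-1.07, 1.04, 0.66, 1.61, 0.62, 1.68, -0.84] err mm 0.0 deg 0.0 marg 0.32
[-1.04, 1.17, 0.61, 1.58, 0.56, 1.64, -0.9] err mm 0.0 deg 0.0 marg 0.36
hand from -y side
-9.7 (np.float64(0.40783388910574725), array([ 1.11240433,  1.13806954, -0.80439046,  1.97165883, -0.78216611,
        1.11832561,  0.92809607]))
170.3 (np.float64(0.4103118951875474), array([ 1.15251456,  1.17857543, -0.8596881 ,  1.97288912, -0.72618469,
        1.07800757, -2.25950106]))
```

Run:
```python
from h import *
delta((509.3,45.8,215),frame(-d2(80.3),d2(-9.7)))
```

```text
t 8.72 pos [569.4 339.3 254.9] F [ 1.  -0.9 -4.4] w 57.8 q [-1.03  0.66  0.41  1.28  0.2   1.52 -0.55]
row [-223.0, -105.6, 174.5] [0.295, -1.039, 0.175] |t| 302 deg 63
```

```bash
python3 -m creep '[[-28,-13,22,0.037,-0.13,0.022],[-56,-26,44,0.074,-0.26,0.044],[-84,-40,65,0.111,-0.39,0.066],[-112,-53,87,0.148,-0.52,0.088],[-139,-66,109,0.184,-0.65,0.109],[-167,-79,131,0.221,-0.78,0.131],[-195,-92,153,0.258,-0.91,0.153],[-223,-105.6,174.5,0.295,-1.039,0.175]]'
python3 -m creep '[[0,0,0,0,0,0],[0,0,0,0,0,0],[0,0,0,0,0,0]]'
python3 - <<'E'
from h import *
delta((509.3,45.8,215),frame(-d2(80.3),d2(-9.7)))
g=grab('scene','sc5');crop(g,185,70,385,270,3,'s5c')
g=grab('top','top5');crop(g,185,100,345,240,5,'t5c')
E
```

```text
time_s: 9.72
eef_pos: [509.1, 42.0, 215.8]
eef_rot: [1.339, 1.121, -1.335]
force: [0.7, 0.3, -5.1]
grip_width: 57.7
time_s: 10.1
eef_pos: [510.0, 44.6, 216.9]
eef_rot: [1.341, 1.124, -1.329]
force: [-0.3, -0.1, -3.7]
grip_width: 57.9
t 10.1 pos [510.   44.6 216.9] F [-0.3 -0.1 -3.7] w 57.9 q [-1.05  1.04  0.64  1.6   0.59  1.72 -0.8 ]
row [1.9, -0.9, -1.1] [-0.003, -0.006, -0.003] |t| 2 deg 0
```

View pics/s5c.png

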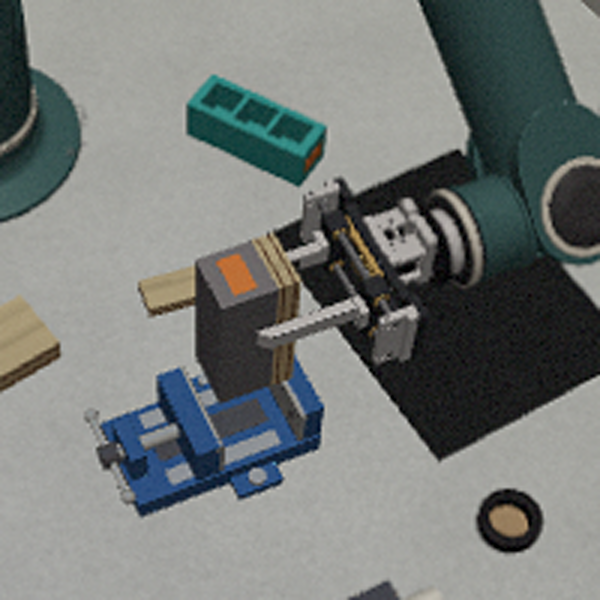

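View pics/t5c.png

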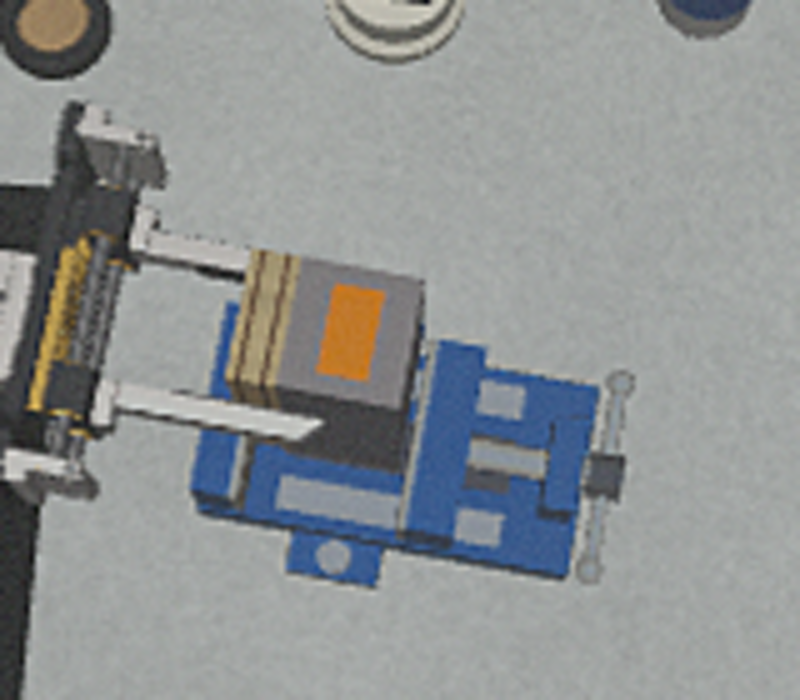

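Run:
```python
from h import *
f=load('top5.pkl');crop(f,222,142,282,202,12,'t5d')
g=load('sc5.pkl');crop(g,242,140,302,215,10,'s5d')
```

```text
(no output)
```

View pics/t5d.png

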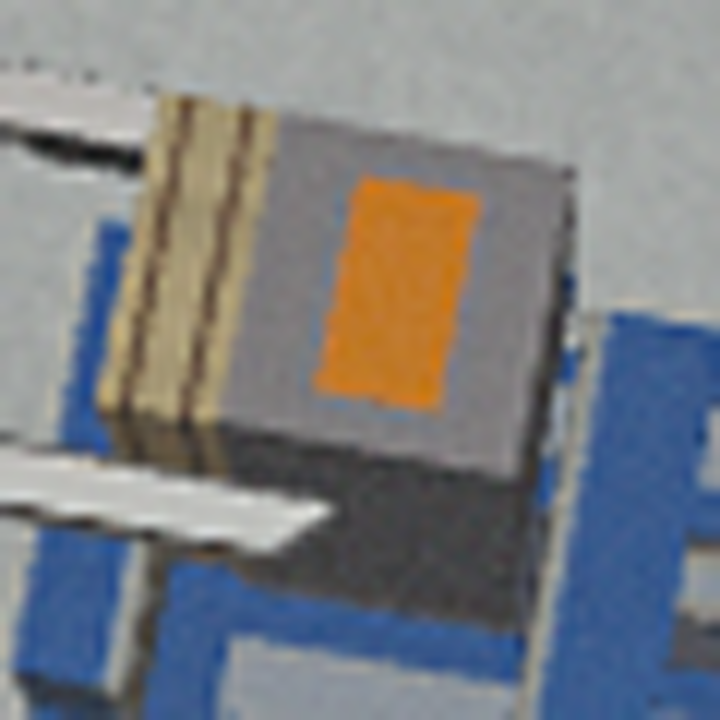

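View pics/s5d.png

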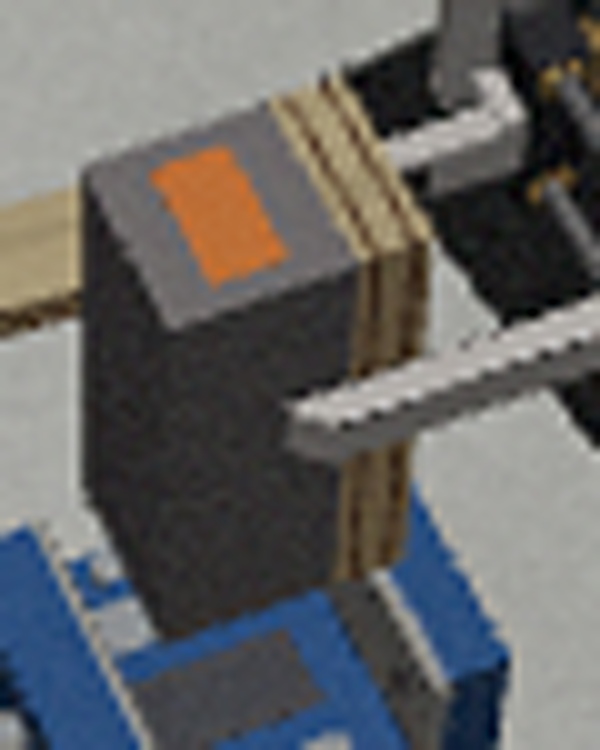

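Run:
```python
from h import *
vx=d2(-9.7)[:2];vy=d2(80.3)[:2];C=np.array([509.8,48.8])
def corners(f,pts,s,ox,oy,z):
    uv=(np.array(pts,float)+.5)/s-.5+[ox,oy]; return onz(f,uv,z)[:,:2]
def show(n,P):
    c=P.mean(0); print(n,c.round(1),'in vice',round((c-C)@vx,1),round((c-C)@vy,1),'edges',[float(round(np.linalg.norm(P[i]-P[i-1]),1)) for i in range(4)],'ang',[float(round(np.degrees(np.arctan2(*(P[a]-P[b])[::-1])),1)) for a,b in((1,0),(2,3),(0,3),(1,2))])
show('top',corners(load('top5.pkl'),[(158,93),(574,170),(521,482),(97,410)],12,222,142,280))
show('scene',corners(load('sc5.pkl'),[(335,78),(82,172),(175,333),(432,240)],10,242,140,280))
```

```text
top [510.2  47.4] in vice 0.6 -1.3 edges [59.0, 76.0, 57.6, 76.4] ang [-99.7, -98.7, -8.8, -8.3]
scene [510.8  46.6] in vice 1.4 -2.0 edges [58.6, 74.6, 57.0, 73.7] ang [-97.7, -99.0, 170.9, 171.8]
```

Measured stack centre is ~1.6 mm toward -y of the gap middle (of 3 mm play), the tool itself being 1.2 mm off. I'll correct that and lower (tool x is down).

```bash
python3 - <<'E'
from h import *
delta((509.3,46.2,126),frame(-d2(80.3),d2(-9.7)))
E
python3 -m creep '[[10,-0.9,-1.5,-0.003,-0.006,-0.003],[25,-0.9,-1.5,-0.003,-0.006,-0.003],[25,-0.9,-1.5,-0.003,-0.006,-0.003]]'
python3 - <<'E'
from h import *
delta((509.3,46.2,126),frame(-d2(80.3),d2(-9.7)))
E
```

```text
t 10.2 pos [509.9  44.6 217. ] F [-1.  -0.7 -3.9] w 58.0 q [-1.05  1.04  0.64  1.6   0.59  1.72 -0.8 ]
row [91.0, -1.2, -1.0] [-0.003, -0.005, -0.003] |t| 91 deg 0
time_s: 10.58
eef_pos: [508.8, 45.8, 190.4]
eef_rot: [1.328, 1.122, -1.337]
force: [0.4, 0.5, -3.0]
grip_width: 57.8
t 10.57 pos [508.8  45.8 190.4] F [ 0.4  0.5 -3. ] w 57.8 q [-1.05  1.09  0.62  1.6   0.57  1.71 -0.82]
row [64.4, 0.5, -0.8] [-0.0, 0.005, 0.002] |t| 64 deg 0
```

```bash
python3 -m creep '[[10,0.3,-0.5,0,0.003,0.001],[20,0.3,-0.5,0,0.003,0.001],[30,0.3,-0.5,0,0.003,0.001],[40,0.3,-0.5,0,0.003,0.001],[50,0.3,-0.6,0,0.003,0.001],[58,0.3,-0.6,0,0.003,0.001],[63,0.3,-0.6,0,0.003,0.001],[63,0.3,-0.6,0,0.003,0.001]]'
python3 - <<'E'
from h import *
delta((509.3,46.2,121),frame(-d2(80.3),d2(-9.7)))
E
```

```text
time_s: 11.58
eef_pos: [509.4, 46.1, 128.6]
eef_rot: [1.333, 1.123, -1.333]
force: [-0.1, -0.2, -4.3]
grip_width: 57.6
t 11.57 pos [509.4  46.1 128.6] F [-0.1 -0.2 -4.3] w 57.6 q [-1.03  1.18  0.59  1.56  0.53  1.67 -0.88]
row [7.6, -0.2, -0.1] [-0.0, 0.001, -0.001] |t| 8 deg 0
```

No contact on the way into the gap. I'll creep down to the bed.

```bash
python3 -m creep '[[2,0,0,0,0,0],[4,0,0,0,0,0],[6,0,0,0,0,0],[6,0,0,0,0,0]]'
python3 -m creep '[[1,0,0,0,0,0],[2,0,0,0,0,0],[2,0,0,0,0,0]]'
```

```text
time_s: 12.08
eef_pos: [509.4, 46.1, 122.7]
eef_rot: [1.333, 1.123, -1.333]
force: [-0.2, 0.1, -3.9]
grip_width: 57.6
time_s: 12.45
eef_pos: [509.5, 46.2, 121.6]
eef_rot: [1.332, 1.121, -1.333]
force: [-2.5, 3.3, 4.8]
grip_width: 57.9
```

Bed contact is at z≈121.6, as predicted (121). I'll release.

```bash
python3 -m creep '[[0,0,0,0,0,0],[0,0,0,0,0,0],[0,0,0,0,0,0],[0,0,0,0,0,0],[0,0,0,0,0,0]]' 94
python3 -m creep '[[0,0,-15,0,0,0],[0,0,-35,0,0,0],[0,0,-70,0,0,0],[0,0,-110,0,0,0],[0,0,-110,0,0,0]]'
python3 - <<'E'
from h import *
delta((509.3,46.2,121),frame(-d2(80.3),d2(-9.7)))
g=grab('scene','sc6');crop(g,205,130,305,250,6,'s6c')
g=grab('top','top6');crop(g,205,130,325,230,6,'t6c')
E
```

```text
time_s: 13.08
eef_pos: [509.5, 46.1, 120.8]
eef_rot: [1.333, 1.123, -1.333]
force: [-0.4, 0.9, -0.0]
grip_width: 93.4
time_s: 13.7
eef_pos: [528.4, 158.1, 120.0]
eef_rot: [1.332, 1.127, -1.329]
force: [0.0, -1.3, -1.0]
grip_width: 94.3
t 13.7 pos [528.4 158.1 120. ] F [ 0.  -1.3 -1. ] w 94.3 q [-1.06  1.26  0.56  1.3   0.48  1.87 -0.82]
row [-1.2, -0.4, 113.5] [0.003, -0.002, -0.001] |t| 113 deg 0
```

View pics/s6c.png

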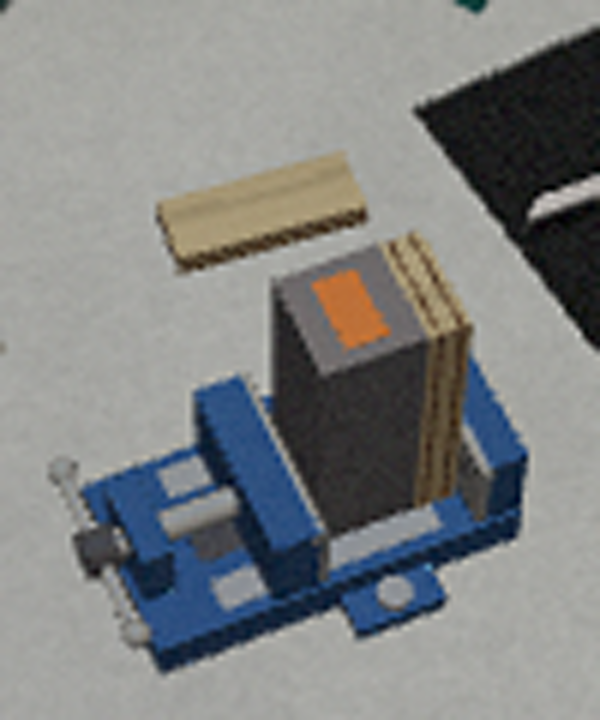

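View pics/t6c.png

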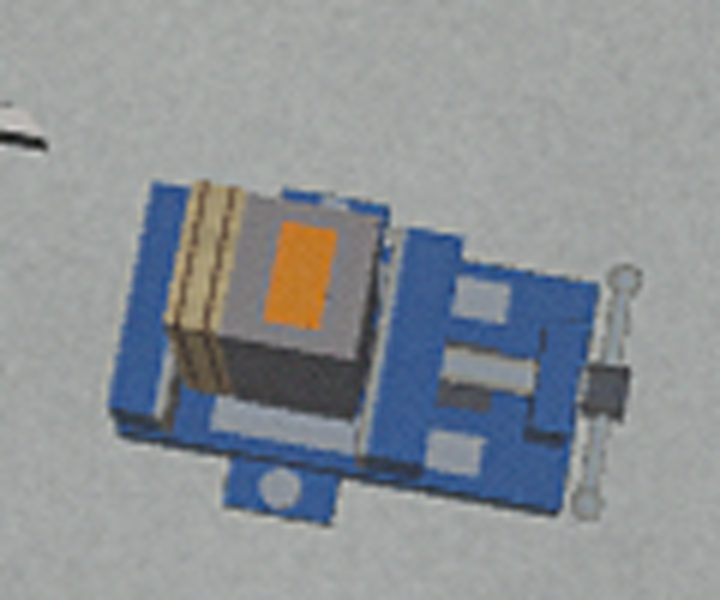

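The stack stands upright and square in the vice, let go. Next I'll take the hand up and over to the other side, after checking the path on the model.

```bash
export OMP_NUM_THREADS=1
cat > t2.py <<'E'
from kin import *
q=load('log.pkl')[-1][0]
def Rt(deg): # deg:-90 pointing -vy, 0 down, 90 +vy
    a=np.radians(deg); return frame(DOWN*np.cos(a)+d2(80.3)*np.sin(a),d2(-9.7))
W=[((530,180,260),-90),((520,130,320),-45),((510,48,340),0),((500,-20,340),30),((494,-60,320),60),((490,-80,270),85),((490,-80,200),90),((490,-70,140),90),((513,66,140),90)]
poses=[]
prev=None
for p,a in W:
    p=np.array(p,float)
    if prev is not None:
        poses.append(((p+prev[0])/2,Rt((a+prev[1])/2)))
    poses.append((p,Rt(a))); prev=(p,a)
chain(q,poses)
E
timeout 400 python3 t2.py
```

```text
[-1.12, 1.06, 0.63, 1.33, 0.61, 1.96, -0.7] err mm 0.0 deg 0.0 marg 0.04
[-1.1, 0.79, 0.62, 1.41, 0.48, 1.8, -0.71] err mm 0.0 deg 0.0 marg 0.20
[-1.04, 0.53, 0.61, 1.5, 0.35, 1.64, -0.65] err mm 0.0 deg 0.0 marg 0.36
[-0.94, 0.29, 0.63, 1.62, 0.18, 1.45, -0.52] err mm 0.0 deg 0.0 marg 0.55
[-0.78, 0.14, 0.7, 1.71, -0.09, 1.33, -0.23] err mm 0.0 deg 0.0 marg 0.53
[-0.63, 0.11, 0.77, 1.77, -0.35, 1.32, 0.06] err mm 0.0 deg 0.0 marg 0.48
[-0.43, 0.16, 0.82, 1.79, -0.63, 1.43, 0.38] err mm 0.0 deg 0.0 marg 0.43
[-0.21, 0.29, 0.81, 1.82, -0.88, 1.61, 0.65] err mm 0.0 deg 0.0 marg 0.31
[-0.0, 0.44, 0.75, 1.83, -1.05, 1.82, 0.85] err mm 0.0 deg 0.0 marg 0.14
[0.14, 0.59, 0.67, 1.84, -1.15, 1.97, 1.0] err mm 0.0 deg 0.0 marg 0.03
[0.41, 0.69, 0.38, 1.84, -1.15, 2.0, 1.07] err mm 0.0 deg 0.0 marg 0.00
[0.43, 0.77, 0.34, 1.83, -1.16, 2.0, 1.14] err mm 0.0 deg 0.0 marg 0.00
[0.46, 0.86, 0.31, 1.82, -1.16, 2.0, 1.2] err mm 0.0 deg 0.0 marg 0.00
[0.46, 0.91, 0.3, 1.82, -1.16, 1.98, 1.24] err mm 0.0 deg 0.0 marg 0.02
[0.46, 0.96, 0.29, 1.81, -1.16, 1.95, 1.28] err mm 0.0 deg 0.0 marg 0.03
[0.47, 0.92, 0.13, 1.9, -1.19, 1.8, 1.26] err mm 0.0 deg 0.0 marg 0.00
[0.57, 0.9, -0.13, 1.96, -1.19, 1.58, 1.22] err mm 0.0 deg 0.0 marg 0.00
```

Run:
```python
from h import *
def Rt(deg):
    a=np.radians(deg); return frame(DOWN*np.cos(a)+d2(80.3)*np.sin(a),d2(-9.7))
delta((520,130,320),Rt(-45))
delta((510,48,340),Rt(0))
```

```text
t 13.8 pos [528.  155.  120.5] F [-0.1 -1.2  0.5] w 93.9 q [-1.05  1.26  0.56  1.31  0.48  1.87 -0.82]
row [-199.5, -3.5, 26.1] [0.001, 0.786, -0.001] |t| 201 deg 45
t 13.8 pos [528.  155.  120.5] F [-0.1 -1.2  0.5] w 93.9 q [-1.05  1.26  0.56  1.31  0.48  1.87 -0.82]
row [-219.4, 0.4, 108.6] [0.001, 1.571, -0.001] |t| 245 deg 90
```

```bash
python3 -m creep '[[-45,0,0,0,0.1,0],[-95,0,5,0,0.25,0],[-145,0,12,0,0.42,0],[-180,0,20,0,0.6,0],[-200,0,26,0,0.785,0],[-208,0,50,0,0.96,0],[-213,0,70,0,1.13,0],[-216,0,85,0,1.3,0]]'
python3 - <<'E'
from h import *
def Rt(deg):
    a=np.radians(deg); return frame(DOWN*np.cos(a)+d2(80.3)*np.sin(a),d2(-9.7))
delta((510,48,340),Rt(0))
E
```

```text
time_s: 14.8
eef_pos: [513.0, 69.6, 337.5]
eef_rot: [2.26, 1.903, -0.299]
force: [0.5, 0.3, -0.4]
grip_width: 94.4
t 14.8 pos [513.   69.6 337.5] F [ 0.5  0.3 -0.4] w 94.4 q [-0.84  0.21  0.6   1.66  0.12  1.42 -0.45]
row [-21.7, 0.7, 3.2] [0.002, 0.265, -0.002] |t| 22 deg 15
```

```bash
python3 -m creep '[[-22,0,3,0,0.135,0],[-22,0,3,0,0.265,0],[-22,0,3,0,0.265,0]]' >/dev/null; python3 -c "
from h import *
print(st()['qpos'].round(3))"
python3 -m creep '[[0,0,0,0,0,0],[0,0,0,0,0,0],[0,0,0,0,0,0],[0,0,0,0,0,0]]'; python3 -c "
from h import *
print(st()['qpos'].round(3))"
```

```text
[-0.722  0.116  0.629  1.724 -0.066  1.324 -0.256]
time_s: 15.68
eef_pos: [509.8, 49.6, 339.6]
eef_rot: [2.397, 2.023, -0.008]
force: [0.1, -0.2, 0.2]
grip_width: 93.9
[-0.726  0.12   0.626  1.722 -0.065  1.324 -0.256]
```

```bash
export OMP_NUM_THREADS=1
cat > t3.py <<'E'
from kin import *
import sys
q0=np.array([-0.726,0.12,0.626,1.722,-0.065,1.324,-0.256])
def pol(r,az,z): return np.r_[d2(az)[:2]*r,z]
def run(W,q,n=4,verb=True):
    # W: (r,az,z,tooly az)
    prev=W[0]
    for w in W[1:]:
        for k in range(1,n+1):
            v=np.array(prev)*(1-k/n)+np.array(w)*k/n
            q,a,b=ik(pol(*v[:3]),frame(DOWN,d2(v[3])),q,1e-3)
        if verb: print(w,q.round(2).tolist(),'e %.1f %.1f'%(a,b))
        prev=w
    return q
W0=(512,5.5,340,-9.7)
for near,far,azl,zn,zf in[(450,800,70,340,340),(420,850,70,340,250),(450,800,90,340,250),(512,750,80,340,200)]:
    print('---')
    W=[W0,(near,azl,zn,40),(far,azl,zf,40),(far,-35,zf,-50),(560,-35,340,-30)]
    q=run(W,q0)
E
timeout 400 python3 t3.py
```

```text
---
(450, 70, 340, 40) [-1.32, -0.01, 0.05, 1.83, 0.0, 1.32, -0.57] e 0.0 0.0
(800, 70, 340, 40) [-1.29, 0.71, 0.05, 0.87, -0.03, 1.56, -0.55] e 0.0 0.0
(800, -35, 340, -50) [0.36, 0.74, 0.46, 0.88, -0.31, 1.58, -0.16] e 0.0 0.0
(560, -35, 340, -30) [0.2, 0.22, 0.43, 1.6, -0.09, 1.34, 0.12] e 0.0 0.0
---
(420, 70, 340, 40) [-1.3, -0.07, 0.03, 1.89, 0.0, 1.32, -0.57] e 0.0 0.0
(850, 70, 250, 40) [-1.28, 0.85, 0.03, 0.82, -0.02, 1.48, -0.56] e 0.0 0.0
(850, -35, 250, -50) [0.41, 0.87, 0.38, 0.82, -0.29, 1.49, -0.18] e 0.0 0.0
(560, -35, 340, -30) [0.26, 0.21, 0.36, 1.6, -0.08, 1.34, 0.1] e 0.0 0.0
---
(450, 90, 340, 40) [-1.5, -0.01, -0.12, 1.83, -0.0, 1.32, -0.91] e 0.0 0.0
(800, 90, 250, 40) [-1.56, 0.73, -0.1, 1.03, 0.07, 1.39, -0.95] e 0.0 0.0
(800, -35, 250, -50) [0.38, 0.75, 0.37, 1.03, -0.25, 1.4, -0.17] e 0.0 0.0
(560, -35, 340, -30) [0.28, 0.21, 0.34, 1.6, -0.07, 1.34, 0.1] e 0.0 0.0
---
(512, 80, 340, 40) [-1.45, 0.11, 0.01, 1.71, -0.0, 1.32, -0.74] e 0.0 0.0
(750, 80, 200, 40) [-1.45, 0.65, 0.01, 1.27, -0.01, 1.22, -0.74] e 0.0 0.0
(750, -35, 200, -50) [0.26, 0.7, 0.51, 1.27, -0.34, 1.26, -0.1] e 0.0 0.0
(560, -35, 340, -30) [0.14, 0.22, 0.51, 1.6, -0.11, 1.34, 0.13] e 0.0 0.0
```

```bash
export OMP_NUM_THREADS=1
cat > t4.py <<'E'
from kin import *
exec(open('t3.py').read().split('W0=')[0].replace('from kin import *',''))
W0=(512,5.5,340,-9.7)
def go(q,W,n=5):
    # W: pos, tilt, haz, (tool y horizontal, az = haz-90)
    prev=W[0]
    for w in W[1:]:
        for k in range(1,n+1):
            v=np.array(prev,float)*(1-k/n)+np.array(w,float)*k/n
            a=np.radians(v[3]); Rt=frame(DOWN*np.cos(a)+d2(v[4])*np.sin(a),d2(v[4]-90))
            q,e1,e2=ik(v[:3],Rt,q,1e-3)
        print(w,q.round(2).tolist(),'e %.1f %.1f m %.2f'%(e1,e2,min((q-LO).min(),(HI-q).min())))
        prev=w
    return q
tail=[(490,-80,200,90,80.3),(490,-70,140,90,80.3),(513,66,140,90,80.3)]
def P(r,az,z): return tuple(pol(r,az,z))
print('direct A after loop')
q=run([W0,(420,70,340,40),(850,70,250,40),(850,-35,250,-50),(560,-35,340,-30)],q0,verb=False)
go(q,[P(560,-35,340)+(0,60),P(560,-35,340)+(0,80.3),P(600,-20,330)+(45,80.3),(490,-80,270,85,80.3)]+tail)
print('B radial tilt no loop')
go(q0,[(510,49,340,0,80.3),P(560,-20,340)+(0,80.3),P(700,-20,330)+(60,20),P(700,-15,330)+(90,20),P(600,-12,300)+(90,50),(490,-80,270,90,80.3)]+tail)
print('B with loop')
go(q,[P(560,-35,340)+(0,60),P(700,-30,330)+(60,0),P(700,-30,330)+(90,0),P(600,-20,300)+(90,40),(490,-80,270,90,80.3)]+tail)
E
timeout 500 python3 t4.py
```

```text
direct A after loop
(np.float64(458.7251448018354), np.float64(-321.2028043565858), np.float64(340.0), 0, 80.3) [0.29, 0.21, 0.32, 1.6, -0.07, 1.34, 0.45] e 0.0 0.0 m 0.60
(np.float64(563.815572471545), np.float64(-205.21208599540122), np.float64(330.0), 45, 80.3) [0.51, 0.5, 0.18, 1.44, -0.73, 1.69, 0.62] e 0.0 0.0 m 0.31
(490, -80, 270, 85, 80.3) [0.66, 0.66, 0.04, 1.84, -1.06, 1.85, 0.99] e 0.0 0.0 m 0.13
(490, -80, 200, 90, 80.3) [0.68, 0.83, 0.02, 1.82, -1.06, 1.84, 1.11] e 0.0 0.0 m 0.13
(490, -70, 140, 90, 80.3) [0.67, 0.94, 0.02, 1.81, -1.05, 1.79, 1.2] e 0.0 0.0 m 0.14
(513, 66, 140, 90, 80.3) [0.57, 0.9, -0.13, 1.96, -1.19, 1.58, 1.22] e 0.0 0.0 m 0.00
B radial tilt no loop
(np.float64(526.2278676401087), np.float64(-191.53128026237448), np.float64(340.0), 0, 80.3) [-0.35, 0.26, 0.78, 1.61, -0.19, 1.35, 0.29] e 0.0 0.0 m 0.47
(np.float64(657.7848345501359), np.float64(-239.4141003279681), np.float64(330.0), 60, 20) [1.22, 0.32, -0.67, 1.92, -1.19, 0.71, 0.28] e 0.0 0.0 m 0.00
(np.float64(676.1480784023478), np.float64(-181.17333157176452), np.float64(330.0), 90, 20) [1.58, 
[... 676 characters left out ...]
11, 2.01, -1.19, 0.39, 0.21] e 0.0 0.0 m 0.00
(np.float64(606.2177826491071), np.float64(-349.99999999999994), np.float64(330.0), 90, 0) [1.84, 0.93, -1.27, 1.98, -1.19, 0.54, 0.72] e 4.5 17.2 m 0.00
(np.float64(563.815572471545), np.float64(-205.21208599540122), np.float64(300.0), 90, 40) [1.75, 1.01, -1.18, 2.03, -0.97, 0.86, 0.72] e 0.0 0.0 m 0.09
(490, -80, 270, 90, 80.3) [1.45, 1.07, -1.07, 1.85, -0.57, 1.35, 0.54] e 0.0 0.0 m 0.20
(490, -80, 200, 90, 80.3) [1.42, 1.17, -0.99, 1.84, -0.5, 1.31, 0.61] e 0.0 0.0 m 0.28
(490, -70, 140, 90, 80.3) [1.38, 1.26, -0.93, 1.83, -0.45, 1.26, 0.67] e 0.0 0.0 m 0.34
(513, 66, 140, 90, 80.3) [1.25, 1.3, -1.0, 1.97, -0.55, 0.98, 0.73] e 0.0 0.0 m 0.27
```

```bash
export OMP_NUM_THREADS=1
cat > t5.py <<'E'
exec(open('t4.py').read().split("print('direct")[0])
for tl,az2,r,paz in[(40,30,650,-20),(40,10,600,-20),(30,0,600,-30),(50,40,650,-20)]:
    print('===',tl,az2,r,paz)
    go(q0,[(510,49,340,0,80.3),P(560,-20,340)+(0,80.3),P(r,paz,340)+(tl,az2),P(600,-18,310)+(60,70),(490,-80,270,85,80.3)]+tail,6)
E
timeout 500 python3 t5.py
```

```text
=== 40 30 650 -20
(np.float64(526.2278676401087), np.float64(-191.53128026237448), np.float64(340.0), 0, 80.3) [-0.35, 0.26, 0.78, 1.61, -0.19, 1.35, 0.29] e 0.0 0.0 m 0.47
(np.float64(610.8002035108404), np.float64(-222.31309316168466), np.float64(340.0), 40, 30) [-0.08, 0.28, 0.81, 1.76, -0.98, 1.15, 0.05] e 0.0 0.0 m 0.21
(np.float64(570.6339097770921), np.float64(-185.41019662496845), np.float64(310.0), 60, 70) [0.29, 0.59, 0.59, 1.6, -1.13, 1.81, 0.75] e 0.0 0.0 m 0.06
(490, -80, 270, 85, 80.3) [0.41, 0.69, 0.38, 1.84, -1.15, 2.0, 1.07] e 0.0 0.0 m 0.00
(490, -80, 200, 90, 80.3) [0.46, 0.86, 0.31, 1.82, -1.16, 2.0, 1.2] e 0.0 0.0 m 0.00
(490, -70, 140, 90, 80.3) [0.46, 0.96, 0.29, 1.81, -1.16, 1.95, 1.28] e 0.0 0.0 m 0.03
(513, 66, 140, 90, 80.3) [0.57, 0.9, -0.13, 1.96, -1.19, 1.58, 1.22] e 0.0 0.0 m 0.00
=== 40 10 600 -20
(np.float64(526.2278676401087), np.float64(-191.53128026237448), np.float64(340.0), 0, 80.3) [-0.35, 0.26, 0.78, 1.61, -0.19, 1.35, 0.29] e 0.0 0.0 m 0.47
(np.float64(563.815572471545), np.float64(-205.21208599540122), np.float64(340.0), 40, 10) [-0.3, 0.0, 0
[... 1486 characters left out ...]
.26, 0.78, 1.61, -0.19, 1.35, 0.29] e 0.0 0.0 m 0.47
(np.float64(610.8002035108404), np.float64(-222.31309316168466), np.float64(340.0), 50, 40) [0.1, 0.37, 0.73, 1.74, -1.17, 1.36, 0.35] e 0.0 0.0 m 0.02
(np.float64(570.6339097770921), np.float64(-185.41019662496845), np.float64(310.0), 60, 70) [0.29, 0.59, 0.59, 1.6, -1.13, 1.81, 0.75] e 0.0 0.0 m 0.06
(490, -80, 270, 85, 80.3) [0.41, 0.69, 0.38, 1.84, -1.15, 2.0, 1.07] e 0.0 0.0 m 0.00
(490, -80, 200, 90, 80.3) [0.46, 0.86, 0.31, 1.82, -1.16, 2.0, 1.2] e 0.0 0.0 m 0.00
(490, -70, 140, 90, 80.3) [0.46, 0.96, 0.29, 1.81, -1.16, 1.95, 1.28] e 0.0 0.0 m 0.03
(513, 66, 140, 90, 80.3) [0.57, 0.9, -0.13, 1.96, -1.19, 1.58, 1.22] e 0.0 0.0 m 0.00
```

```bash
export OMP_NUM_THREADS=1
cat > t6.py <<'E'
exec(open('t4.py').read().split("print('direct")[0])
C=cloud(load('scene0.pkl')).reshape(-1,3); m=(C[:,1]>400)&(C[:,2]>100); print('tall left',np.nanmin(C[m],0).round(),np.nanpercentile(C[m],[5,95],axis=0).round())
for L in ([(430,75,360,62),(890,75,250,62),(890,-40,250,-53),(560,-40,340,-53)],[(430,90,360,77),(890,90,250,77),(890,-40,250,-53),(560,-40,340,-53)],[(430,90,360,60),(860,90,150,60),(860,-40,150,-60),(560,-40,340,-40)]):
    print('==='); q=run([W0]+L,q0,n=6)
    go(q,[P(560,-40,340)+(0,60),P(560,-30,340)+(0,80.3),P(600,-20,330)+(45,80.3),(490,-80,270,85,80.3)]+tail)
E
timeout 500 python3 t6.py
```

```text
tall left [-261.  402.  100.] [[-149.  415.  113.]
 [ 295.  671.  430.]]
===
(430, 75, 360, 62) [-1.35, -0.06, 0.0, 1.84, 0.0, 1.37, -0.27] e 0.0 0.0
(890, 75, 250, 62) [-1.35, 0.97, 0.0, 0.6, -0.0, 1.57, -0.27] e 0.0 0.0
(890, -40, 250, -53) [0.56, 0.98, 0.32, 0.6, -0.27, 1.59, -0.19] e 0.0 0.0
(560, -40, 340, -53) [0.34, 0.21, 0.37, 1.6, -0.08, 1.34, -0.21] e 0.0 0.0
(np.float64(484.9742261192857), np.float64(-279.99999999999994), np.float64(340.0), 0, 80.3) [0.28, 0.21, 0.23, 1.6, -0.05, 1.34, 0.35] e 0.0 0.0 m 0.60
(np.float64(563.815572471545), np.float64(-205.21208599540122), np.float64(330.0), 45, 80.3) [0.56, 0.49, 0.12, 1.44, -0.71, 1.68, 0.6] e 0.0 0.0 m 0.32
(490, -80, 270, 85, 80.3) [0.71, 0.66, -0.01, 1.84, -1.04, 1.82, 0.97] e 0.0 0.0 m 0.15
(490, -80, 200, 90, 80.3) [0.72, 0.83, -0.03, 1.82, -1.04, 1.81, 1.1] e 0.0 0.0 m 0.15
(490, -70, 140, 90, 80.3) [0.71, 0.94, -0.03, 1.81, -1.03, 1.76, 1.18] e 0.0 0.0 m 0.16
(513, 66, 140, 90, 80.3) [0.57, 0.9, -0.13, 1.96, -1.19, 1.58, 1.22] e 0.0 0.0 m 0.00
===
(430, 90, 360, 77) [-1.48, -0.06, -0.13, 1.84, -0.01, 1.37, -0.26] e 
[... 1142 characters left out ...]
0.21, 0.34, 1.6, -0.07, 1.34, 0.01] e 0.0 0.0
(np.float64(484.9742261192857), np.float64(-279.99999999999994), np.float64(340.0), 0, 80.3) [0.29, 0.21, 0.22, 1.6, -0.05, 1.34, 0.35] e 0.0 0.0 m 0.60
(np.float64(563.815572471545), np.float64(-205.21208599540122), np.float64(330.0), 45, 80.3) [0.56, 0.49, 0.12, 1.44, -0.71, 1.68, 0.6] e 0.0 0.0 m 0.32
(490, -80, 270, 85, 80.3) [0.71, 0.66, -0.02, 1.84, -1.04, 1.82, 0.97] e 0.0 0.0 m 0.15
(490, -80, 200, 90, 80.3) [0.73, 0.83, -0.03, 1.82, -1.04, 1.81, 1.1] e 0.0 0.0 m 0.15
(490, -70, 140, 90, 80.3) [0.71, 0.94, -0.03, 1.81, -1.03, 1.76, 1.18] e 0.0 0.0 m 0.16
(513, 66, 140, 90, 80.3) [0.57, 0.9, -0.13, 1.96, -1.19, 1.58, 1.22] e 0.0 0.0 m 0.00
```

```bash
export OMP_NUM_THREADS=1
cat > t7.py <<'E'
exec(open('t4.py').read().split("print('direct")[0])
vy=d2(80.3); C=np.array([509.8,48.8,0])
for T in (60,45):
    hd=DOWN*np.cos(np.radians(T))+vy*np.sin(np.radians(T))
    g=C+10*vy+np.array([0,0,145]); tcp=g+19*hd; pre=tcp-100*hd
    print('T',T,tcp.round(1),pre.round(1))
    q=go(q0,[(510,49,340,0,80.3),(490,-60,340,20,80.3),tuple(pre-100*hd+[0,0,40])+(T,80.3),tuple(pre)+(T,80.3),tuple(tcp)+(T,80.3),tuple(tcp+[0,0,130])+(T,80.3)])
    # to tray: rotate to T-90 , yaw from vice 80.3 to tray 77.2
    y2=d2(77.2); a=np.radians(T-90); h2=DOWN*np.cos(a)+y2*np.sin(a)
    g2=np.array([529.2,-375,0])+39*y2+[0,0,26+6]; t2=g2+19*h2
    go(q,[tuple(tcp+[0,0,130])+(T,80.3),tuple((tcp+[0,0,130])*.5+.5*(t2+[0,0,130]))+(T-45,79),tuple(t2+[0,0,100])+(T-90,77.2),tuple(t2)+(T-90,77.2)])
E
timeout 500 python3 t7.py
```

```text
T 60 [514.3  74.9 135.5] [499.7 -10.5 185.5]
(490, -60, 340, 20, 80.3) [-0.43, 0.13, 0.78, 1.77, -0.44, 1.39, 0.29] e 0.0 0.0 m 0.47
(np.float64(485.07408277786817), np.float64(-95.85257362323219), np.float64(275.5), 60, 80.3) [0.11, 0.52, 0.7, 1.83, -1.02, 1.82, 0.96] e 0.0 0.0 m 0.17
(np.float64(499.66569107498526), np.float64(-10.488149140292563), np.float64(185.5), 60, 80.3) [0.01, 0.59, 0.63, 1.97, -1.14, 1.63, 1.04] e 0.0 0.0 m 0.05
(np.float64(514.2572993721024), np.float64(74.87627534264706), np.float64(135.5), 60, 80.3) [0.13, 0.58, 0.28, 2.04, -1.19, 1.36, 1.03] e 0.0 0.0 m 0.00
(np.float64(514.2572993721024), np.float64(74.87627534264706), np.float64(265.5), 60, 80.3) [0.09, 0.35, 0.31, 1.99, -1.1, 1.45, 0.77] e 0.0 0.0 m 0.09
(np.float64(524.9964900259383), np.float64(-135.6784093526694), np.float64(205.52275866404784), 15, 79) [-0.06, 0.33, 0.5, 1.81, -0.45, 1.15, 0.44] e 0.0 0.0 m 0.72
(np.float64(535.7356806797743), np.float64(-346.2330940479859), np.float64(115.54551732809566), -30, 77.2) [-0.32, 0.67, 0.8, 1.79, 0.08, 0.76, 0.06] e 0.0 0.0 m 0.45
(np.float64(535.7356
[... 746 characters left out ...]
.14, 1.27, 0.89] e 0.0 0.0 m 0.05
(np.float64(513.7485534697682), np.float64(71.89998922829335), np.float64(261.5649711574556), 45, 80.3) [-0.33, 0.29, 0.69, 1.96, -0.97, 1.36, 0.61] e 0.0 0.0 m 0.22
(np.float64(524.3062172106938), np.float64(-139.08517282733675), np.float64(205.0649711574556), 0, 79) [-0.52, 0.38, 0.9, 1.83, -0.33, 1.09, 0.31] e 0.0 0.0 m 0.35
(np.float64(534.8638809516193), np.float64(-350.07033488296685), np.float64(118.5649711574556), -45, 77.2) [-0.6, 0.94, 1.11, 1.82, -0.03, 0.71, 0.04] e 0.0 0.0 m 0.14
(np.float64(534.8638809516193), np.float64(-350.07033488296685), np.float64(18.564971157455595), -45, 77.2) [-0.54, 1.08, 1.0, 1.83, -0.1, 0.58, -0.02] e 0.0 0.0 m 0.25
```

```bash
export OMP_NUM_THREADS=1
cat > t8.py <<'E'
exec(open('t4.py').read().split("print('direct")[0])
vy=d2(80.3); C=np.array([509.8,48.8,0]); T=60
hd=DOWN*np.cos(np.radians(T))+vy*np.sin(np.radians(T))
g=C+10*vy+np.array([0,0,145]); tcp=g+19*hd; pre=tcp-100*hd
y2=d2(77.2); a=np.radians(T-90); h2=DOWN*np.cos(a)+y2*np.sin(a)
g2=np.array([529.2,-375,0])+39*y2+[0,0,26+6]; t2=g2+19*h2
for Lp in ([(430,75,360,62),(850,75,250,62),(850,-35,250,-48)],[(430,75,360,62),(750,75,250,62),(750,-35,250,-48)]):
    q=run([W0]+Lp,q0,n=6)
    w=Lp[-1]
    q=go(q,[P(*w[:3])+(0,w[3]+90),tuple(pre-150*hd+[0,0,40])+(T-20,80.3),tuple(pre)+(T,80.3),tuple(tcp)+(T,80.3),tuple(tcp+[0,0,130])+(T,80.3)])
    go(q,[tuple(tcp+[0,0,130])+(T,80.3),tuple((tcp+[0,0,130])*.5+.5*(t2+[0,0,130]))+(T-45,79),tuple(t2+[0,0,100])+(T-90,77.2),tuple(t2)+(T-90,77.2)])
E
timeout 500 python3 t8.py
```

```text
(430, 75, 360, 62) [-1.35, -0.06, 0.0, 1.84, 0.0, 1.37, -0.27] e 0.0 0.0
(850, 75, 250, 62) [-1.35, 0.85, 0.0, 0.82, -0.0, 1.48, -0.27] e 0.0 0.0
(850, -35, 250, -48) [0.4, 0.87, 0.41, 0.82, -0.31, 1.5, -0.14] e 0.0 0.0
(np.float64(477.7782786293096), np.float64(-138.534785864702), np.float64(300.5), 40, 80.3) [0.48, 0.29, 0.17, 1.76, -0.64, 1.52, 0.65] e 0.0 0.0 m 0.48
(np.float64(499.66569107498526), np.float64(-10.488149140292563), np.float64(185.5), 60, 80.3) [0.48, 0.51, 0.05, 1.96, -0.96, 1.4, 0.91] e 0.0 0.0 m 0.23
(np.float64(514.2572993721024), np.float64(74.87627534264706), np.float64(135.5), 60, 80.3) [0.38, 0.56, -0.02, 2.04, -1.09, 1.23, 0.96] e 0.0 0.0 m 0.10
(np.float64(514.2572993721024), np.float64(74.87627534264706), np.float64(265.5), 60, 80.3) [0.37, 0.34, -0.01, 1.99, -1.03, 1.37, 0.72] e 0.0 0.0 m 0.16
(np.float64(524.9964900259383), np.float64(-135.6784093526694), np.float64(205.52275866404784), 15, 79) [0.23, 0.3, 0.16, 1.81, -0.34, 1.12, 0.35] e 0.0 0.0 m 0.69
(np.float64(535.7356806797743), np.float64(-346.2330940479859), np.float64(115.54551732809566), -30,
[... 870 characters left out ...]
, 0.15, 2.04, -1.15, 1.3, 1.0] e 0.0 0.0 m 0.04
(np.float64(514.2572993721024), np.float64(74.87627534264706), np.float64(265.5), 60, 80.3) [0.22, 0.34, 0.17, 1.99, -1.07, 1.42, 0.74] e 0.0 0.0 m 0.12
(np.float64(524.9964900259383), np.float64(-135.6784093526694), np.float64(205.52275866404784), 15, 79) [0.07, 0.31, 0.34, 1.81, -0.4, 1.14, 0.4] e 0.0 0.0 m 0.70
(np.float64(535.7356806797743), np.float64(-346.2330940479859), np.float64(115.54551732809566), -30, 77.2) [-0.22, 0.62, 0.66, 1.79, 0.22, 0.77, -0.06] e 0.0 0.0 m 0.58
(np.float64(535.7356806797743), np.float64(-346.2330940479859), np.float64(15.545517328095663), -30, 77.2) [-0.19, 0.78, 0.61, 1.82, 0.19, 0.6, -0.11] e 0.0 0.0 m 0.41
```

Run:
```python
from h import *
C=cloud(load('sc6.pkl')); 
for u,v in[(245,30),(285,30),(325,20),(325,40),(250,52),(305,110),(380,40)]: print(u,v,C[v,u].round())
D=C.reshape(-1,3); m=(D[:,1]>500)&(D[:,2]>60)&(D[:,0]>-100); print(m.sum(), np.nanmin(D[m],0) if m.any() else '')
D=cloud(load('top6.pkl')).reshape(-1,3); m=(D[:,1]>380)&(D[:,2]>60); print(m.sum(),np.nanmin(D[m],0),np.nanmax(D[m],0))
delta((147,404,360),frame(DOWN,d2(57)))
```

```text
245 30 [176. 192. 417.]
285 30 [246. 281. 426.]
325 20 [310. 368. 468.]
325 40 [318. 373. 402.]
250 52 [190. 201. 342.]
305 110 [230. 415.   4.]
380 40 [-217. 1306. -354.]
270 [-93.49207689 500.05751593 118.90897908]
10365 [137.89493412 380.01797667  97.25073064] [659.40020434 531.6965265  531.68984307]
t 15.68 pos [509.8  49.6 339.6] F [ 0.1 -0.2  0.2] w 93.9 q [-0.73  0.12  0.63  1.72 -0.07  1.32 -0.26]
row [288.2, -417.2, -22.7] [-0.004, 0.007, -1.164] |t| 508 deg 67
```

View pics/sc6.png

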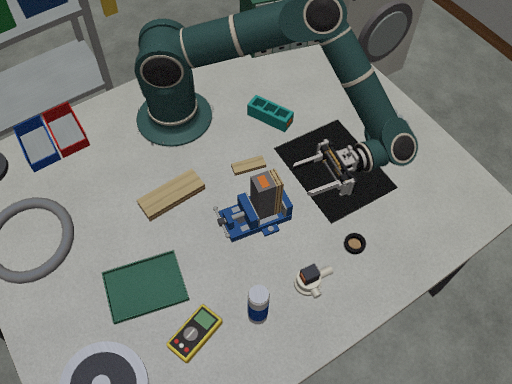

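The scene picture shows the stack upright in the vice at (265,195), and clear space round it. I'll take the free hand on an arc left, out and right, to swing the elbow over for the other side.

```bash
python3 -m creep '[[30,-44,-3,0,0,-0.12],[62,-90,-5,0,0,-0.25],[95,-138,-8,0,0,-0.38],[130,-188,-11,0,0,-0.52],[165,-238,-13,0,0,-0.66],[200,-290,-16,0,0,-0.8],[235,-340,-18,0,0,-0.94],[262,-380,-20,0,0,-1.06]]'
python3 - <<'E'
from h import *
delta((147,404,360),frame(DOWN,d2(57)))
delta((291,799,250),frame(DOWN,d2(57)))
E
```

```text
time_s: 16.68
eef_pos: [177.4, 373.1, 357.9]
eef_rot: [1.039, 2.963, -0.009]
force: [0.7, 0.1, 0.0]
grip_width: 94.1
t 16.68 pos [177.4 373.1 357.9] F [0.7 0.1 0. ] w 94.1 q [-1.27 -0.09  0.06  1.87  0.01  1.37 -0.31]
row [43.0, 5.1, -2.3] [-0.005, 0.004, -0.099] |t| 43 deg 6
t 16.68 pos [177.4 373.1 357.9] F [0.7 0.1 0. ] w 94.1 q [-1.27 -0.09  0.06  1.87  0.01  1.37 -0.31]
row [177.7, 404.0, 105.2] [-0.005, 0.004, -0.099] |t| 454 deg 6
```

```bash
python3 -m creep '[[40,15,3,0,0,-0.06],[60,70,15,0,0,-0.1],[82,128,32,0,0,-0.1],[105,186,48,0,0,-0.1],[126,244,64,0,0,-0.1],[146,302,79,0,0,-0.1],[163,356,93,0,0,-0.1],[178,404,105,0,0,-0.1]]'
python3 - <<'E'
from h import *
s=st();print(s['qpos'].round(2),s['eef_pos'])
for az in (45,20,-5,-35):
    print(az); delta(np.r_[850*d2(az)[:2],250],frame(DOWN,d2(az-13)),s)
E
```

```text
time_s: 17.68
eef_pos: [295.1, 797.5, 248.7]
eef_rot: [0.898, 3.009, -0.011]
force: [0.4, -0.3, 1.9]
grip_width: 93.6
[-1.28  0.87  0.06  0.77 -0.04  1.51 -0.24] [295.06347842 797.47509202 248.72334224]
45
t 17.68 pos [295.1 797.5 248.7] F [ 0.4 -0.3  1.9] w 93.6 q [-1.28  0.87  0.06  0.77 -0.04  1.51 -0.24]
row [-363.6, 3.4, 0.1] [-0.006, 0.005, 0.432] |t| 364 deg 25
20
t 17.68 pos [295.1 797.5 248.7] F [ 0.4 -0.3  1.9] w 93.6 q [-1.28  0.87  0.06  0.77 -0.04  1.51 -0.24]
row [-699.0, -147.8, 2.3] [-0.004, 0.006, 0.869] |t| 714 deg 50
-5
t 17.68 pos [295.1 797.5 248.7] F [ 0.4 -0.3  1.9] w 93.6 q [-1.28  0.87  0.06  0.77 -0.04  1.51 -0.24]
row [-939.1, -426.6, 5.0] [-0.003, 0.007, 1.305] |t| 1031 deg 75
-35
t 17.68 pos [295.1 797.5 248.7] F [ 0.4 -0.3  1.9] w 93.6 q [-1.28  0.87  0.06  0.77 -0.04  1.51 -0.24]
row [-1039.8, -854.9, 8.1] [-0.001, 0.009, 1.829] |t| 1346 deg 105
```

```bash
for i in 1 2 3; do python3 -m creep '[[-58,11,0,0,0,0.07],[-117,18,0,0,0,0.14],[-176,21,0,0,0,0.21],[-236,21,0,0,0,0.28],[-295,15,0,0,0,0.35],[-353,6,0,0,0,0.42],[-411,-7,0,0,0,0.49],[-468,-24,0,0,0,0.56]]'; done
python3 - <<'E'
from h import *
s=st();print(s['qpos'].round(2),s['eef_pos'])
vy=d2(80.3); T=np.radians(50); hd=DOWN*np.cos(T)+vy*np.sin(T); tcp=np.array([509.8,48.8,0])+10*vy+[0,0,135]+19*hd
print(hd,tcp)
a=np.radians(30); Rm=frame(DOWN*np.cos(a)+vy*np.sin(a),d2(-9.7))
delta(tcp-250*hd+[0,0,60],Rm,s)
delta(tcp-160*hd,frame(hd,d2(-9.7)),s)
E
```

```text
time_s: 18.68
eef_pos: [674.0, 517.9, 251.4]
eef_rot: [1.697, 2.64, -0.01]
force: [1.4, -0.1, -0.5]
grip_width: 93.9
time_s: 19.68
eef_pos: [846.6, 82.3, 254.2]
eef_rot: [2.359, 2.068, -0.008]
force: [0.4, 0.0, -0.5]
grip_width: 93.8
time_s: 20.68
eef_pos: [761.4, -378.5, 257.2]
eef_rot: [2.838, 1.335, -0.006]
force: [-0.3, 0.3, 0.4]
grip_width: 93.8
[ 0.27  0.88  0.41  0.78 -0.3   1.52 -0.14] [ 761.42047766 -378.52712712  257.16057836]
[ 0.12907035  0.75509267 -0.64278761] [513.9372305   73.00379533 122.78703542]
t 20.68 pos [ 761.4 -378.5  257.2] F [-0.3  0.3  0.4] w 93.8 q [ 0.27  0.88  0.41  0.78 -0.3   1.52 -0.14]
row [23.5, -382.8, -87.7] [0.138, 0.518, -0.51] |t| 393 deg 42
t 20.68 pos [ 761.4 -378.5  257.2] F [-0.3  0.3  0.4] w 93.8 q [ 0.27  0.88  0.41  0.78 -0.3   1.52 -0.14]
row [83.9, -417.5, 29.7] [0.229, 0.858, -0.488] |t| 427 deg 58
```

```bash
python3 -m creep '[[3,-48,-11,0.017,0.065,-0.064],[6,-96,-22,0.034,0.13,-0.128],[9,-144,-33,0.052,0.194,-0.19],[12,-192,-44,0.07,0.26,-0.255],[15,-240,-55,0.086,0.324,-0.32],[18,-288,-66,0.104,0.39,-0.38],[21,-336,-77,0.12,0.453,-0.446],[23.5,-383,-88,0.138,0.518,-0.51]]'
cat > now.py <<'E'
from h import *
s=st();print(s['qpos'].round(2),s['eef_pos'])
vy=d2(80.3); T=np.radians(50); hd=DOWN*np.cos(T)+vy*np.sin(T); tcp=np.array([509.8,48.8,0])+10*vy+[0,0,135]+19*hd
delta(tcp-150*hd,frame(hd,d2(-9.7)),s)
delta(tcp,frame(hd,d2(-9.7)),s)
E
python3 now.py
```

```text
time_s: 21.68
eef_pos: [480.4, -113.5, 344.6]
eef_rot: [-2.096, -1.777, -0.566]
force: [-0.5, -0.2, -0.1]
grip_width: 93.8
[ 0.32  0.17  0.2   1.73 -0.53  1.46  0.47] [ 480.44100266 -113.54152592  344.56066924]
t 21.68 pos [ 480.4 -113.5  344.6] F [-0.5 -0.2 -0.1] w 93.8 q [ 0.32  0.17  0.2   1.73 -0.53  1.46  0.47]
row [1.6, 1.7, 145.9] [-0.001, 0.347, 0.005] |t| 146 deg 20
t 21.68 pos [ 480.4 -113.5  344.6] F [-0.5 -0.2 -0.1] w 93.8 q [ 0.32  0.17  0.2   1.73 -0.53  1.46  0.47]
row [52.7, 2.0, 286.9] [-0.001, 0.347, 0.005] |t| 292 deg 20
```

```bash
python3 -m creep '[[0,0,35,0,0.08,0],[0,1,72,0,0.17,0.002],[1,1.5,110,0,0.26,0.004],[1.6,1.7,146,0,0.347,0.005],[1.6,1.7,146,0,0.347,0.005],[1.6,1.7,146,0,0.347,0.005]]'
python3 now.py
python3 - <<'E'
from h import *
g=grab('scene','sc7');crop(g,155,90,325,250,4,'s7c')
g=grab('top','top7');crop(g,205,130,345,230,5,'t7c')
E
```

```text
time_s: 22.42
eef_pos: [496.4, -42.4, 219.8]
eef_rot: [-1.869, -1.574, -0.866]
force: [0.5, -0.9, 0.3]
grip_width: 94.0
[ 0.4   0.4   0.15  1.92 -0.87  1.36  0.81] [496.35526672 -42.39321915 219.75091682]
t 22.43 pos [496.4 -42.4 219.8] F [ 0.5 -0.9  0.3] w 94.0 q [ 0.4   0.4   0.15  1.92 -0.87  1.36  0.81]
row [0.7, -2.1, 1.7] [0.001, 0.004, -0.002] |t| 3 deg 0
t 22.43 pos [496.4 -42.4 219.8] F [ 0.5 -0.9  0.3] w 94.0 q [ 0.4   0.4   0.15  1.92 -0.87  1.36  0.81]
row [1.4, -2.3, 151.7] [0.001, 0.004, -0.002] |t| 152 deg 0
```

View pics/s7c.png

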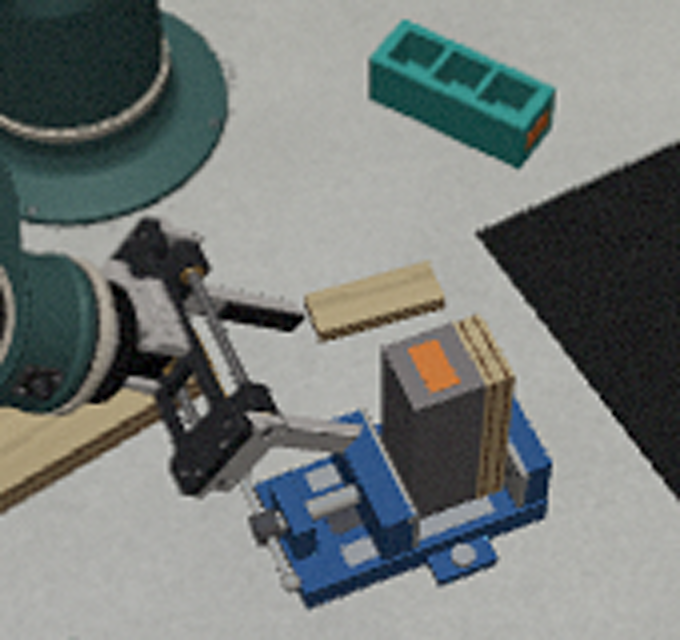

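View pics/t7c.png

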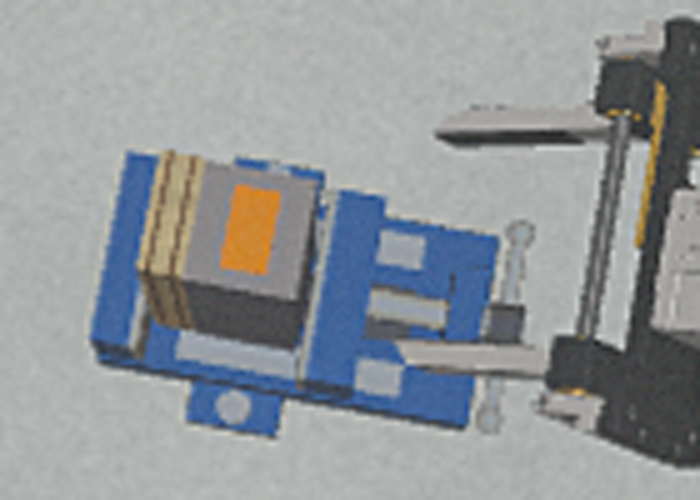

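The fingers straddle the stack, the stack is still upright, and the line is clear. Advancing.

```bash
python3 -m creep '[[0.5,-1,30,0,0.002,0],[0.7,-2,65,0,0.004,-0.002],[1,-2.2,100,0,0.004,-0.002],[1.2,-2.3,125,0,0.004,-0.002],[1.4,-2.3,143,0,0.004,-0.002],[1.4,-2.3,151,0,0.004,-0.002],[1.4,-2.3,151,0,0.004,-0.002]]'
python3 now.py
```

```text
time_s: 23.4
eef_pos: [513.4, 73.3, 122.7]
eef_rot: [-1.864, -1.571, -0.871]
force: [0.7, 0.0, 0.7]
grip_width: 94.3
[ 0.27  0.51  0.04  2.05 -1.06  1.09  0.91] [513.43757345  73.2936925  122.70251208]
t 23.4 pos [513.4  73.3 122.7] F [0.7 0.  0.7] w 94.3 q [ 0.27  0.51  0.04  2.05 -1.06  1.09  0.91]
row [0.2, 0.6, -150.2] [0.0, -0.002, -0.0] |t| 150 deg 0
t 23.4 pos [513.4  73.3 122.7] F [0.7 0.  0.7] w 94.3 q [ 0.27  0.51  0.04  2.05 -1.06  1.09  0.91]
row [-0.1, 0.5, -0.2] [0.0, -0.002, -0.0] |t| 1 deg 0
```

Exactly there with no contact. Pinch, then look.

```bash
python3 -m creep '[[0,0.4,0,0,0,0],[0,0.4,0,0,0,0],[0,0.4,0,0,0,0],[0,0.4,0,0,0,0],[0,0.4,0,0,0,0],[0,0.4,0,0,0,0]]' 50 50
python3 - <<'E'
from h import *
g=grab('scene','sc8');crop(g,195,120,315,240,5,'s8c')
E
python3 now.py
```

```text
time_s: 24.15
eef_pos: [513.7, 73.3, 122.5]
eef_rot: [-1.864, -1.571, -0.871]
force: [0.1, -1.7, 2.5]
grip_width: 57.8
[ 0.27  0.51  0.04  2.05 -1.06  1.09  0.91] [513.71316322  73.30161595 122.47508392]
t 24.2 pos [513.7  73.3 122.5] F [ 0.3 -2.2  3.1] w 57.4 q [ 0.27  0.51  0.04  2.05 -1.06  1.09  0.91]
row [0.4, 0.3, -150.4] [0.0, -0.002, -0.001] |t| 150 deg 0
t 24.2 pos [513.7  73.3 122.5] F [ 0.3 -2.2  3.1] w 57.4 q [ 0.27  0.51  0.04  2.05 -1.06  1.09  0.91]
row [0.1, 0.3, -0.4] [0.0, -0.002, -0.001] |t| 0 deg 0
```

View pics/s8c.png

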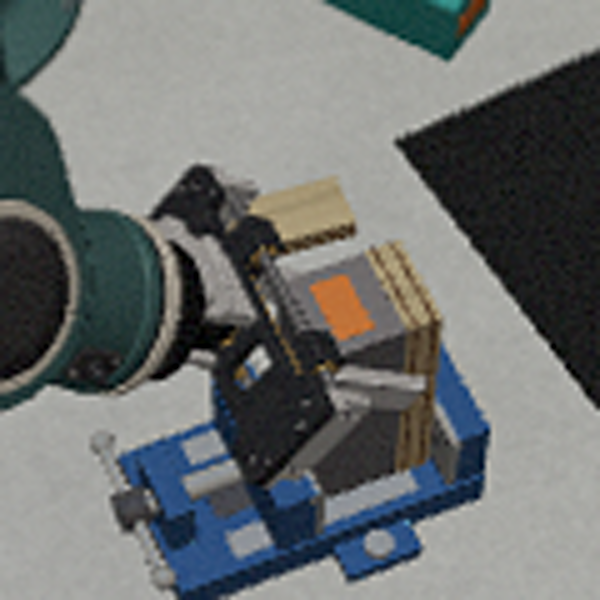

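The grip is at 57.8 mm, with the finger tips at (425,385) well over the board strip. Lifting straight up (0.766 along tool x, -0.643 along tool z).

```bash
python3 -m creep '[[3,0,-2.5,0,0,0],[11.5,0,-9.6,0,0,0],[23,0,-19.3,0,0,0],[38,0,-32,0,0,0],[57,0,-48,0,0,0],[77,0,-64,0,0,0],[92,0,-77,0,0,0],[92,0,-77,0,0,0]]'
python3 - <<'E'
from h import *
s=st()
y2=d2(77.2); a=np.radians(-40); h2=DOWN*np.cos(a)+y2*np.sin(a)
g2=np.array([529.2,-375,0])+29*y2+[0,0,26+6]; t2=g2+19*h2; print(t2,h2)
a=np.radians(5);hm=DOWN*np.cos(a)+d2(79)*np.sin(a)
delta((522,-130,240),frame(hm,d2(-11)),s)
delta(t2+[0,0,120],frame(h2,d2(-12.8)),s)
g=grab('scene','sc9');crop(g,175,60,315,220,5,'s9c')
E
```

```text
time_s: 25.2
eef_pos: [514.0, 73.2, 244.1]
eef_rot: [-1.863, -1.573, -0.873]
force: [-0.6, 0.3, -4.2]
grip_width: 57.9
[ 532.91914248 -358.63013325   17.44515558] [-0.14240863 -0.62681392 -0.76604444]
t 25.2 pos [514.   73.2 244.1] F [-0.6  0.3 -4.2] w 57.9 q [ 0.25  0.3   0.06  1.99 -0.96  1.23  0.67]
row [-130.8, 42.2, -149.9] [-0.008, -0.787, 0.022] |t| 203 deg 45
t 25.2 pos [514.   73.2 244.1] F [-0.6  0.3 -4.2] w 57.9 q [ 0.25  0.3   0.06  1.99 -0.96  1.23  0.67]
row [-353.0, 91.3, -255.5] [-0.002, -1.572, 0.06] |t| 445 deg 90
```

View pics/s9c.png

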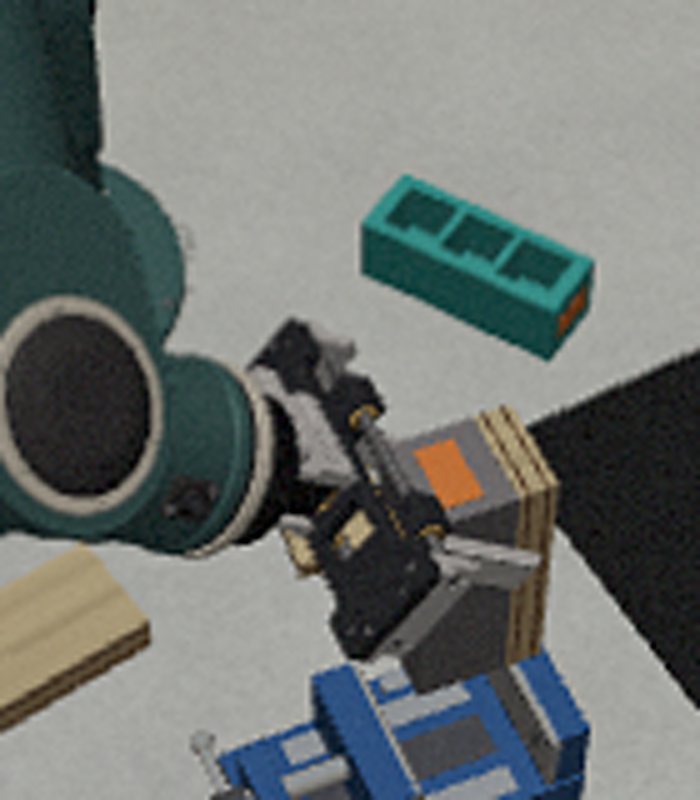

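```bash
python3 -m creep '[[-16,5,-19,-0.001,-0.1,0.003],[-33,11,-37,-0.002,-0.2,0.006],[-49,16,-56,-0.003,-0.3,0.008],[-65,21,-75,-0.004,-0.4,0.011],[-82,26,-94,-0.005,-0.49,0.014],[-98,32,-112,-0.006,-0.59,0.017],[-114,37,-131,-0.007,-0.69,0.02],[-131,42,-150,-0.008,-0.787,0.022]]'
python3 - <<'E'
from h import *
s=st()
y2=d2(77.2); a=np.radians(-40); h2=DOWN*np.cos(a)+y2*np.sin(a)
g2=np.array([529.2,-375,0])+29*y2+[0,0,26+6]; t2=g2+19*h2
delta(t2+[0,0,120],frame(h2,d2(-12.8)),s)
E
```

```text
time_s: 26.25
eef_pos: [520.9, -130.5, 237.2]
eef_rot: [-2.379, -1.96, -0.096]
force: [-0.1, 0.2, -5.6]
grip_width: 58.0
t 26.25 pos [ 520.9 -130.5  237.2] F [-0.1  0.2 -5.6] w 58.0 q [ 0.06  0.24  0.21  1.8  -0.15  1.13  0.14]
row [-229.3, 55.8, 80.3] [0.005, -0.783, 0.032] |t| 249 deg 45
```

```bash
python3 -m creep '[[-29,7,10,0.001,-0.1,0.004],[-57,14,20,0.001,-0.2,0.008],[-86,21,30,0.002,-0.29,0.012],[-115,28,40,0.002,-0.39,0.016],[-143,35,50,0.003,-0.49,0.02],[-172,42,60,0.004,-0.59,0.024],[-201,49,70,0.004,-0.69,0.028],[-229,56,80,0.005,-0.783,0.032]]'
python3 -m creep '[[0,0,0,0,0,0],[0,0,0,0,0,0],[0,0,0,0,0,0]]'
python3 - <<'E'
from h import *
s=st()
y2=d2(77.2); a=np.radians(-40); h2=DOWN*np.cos(a)+y2*np.sin(a)
g2=np.array([529.2,-375,0])+29*y2+[0,0,26+6]; t2=g2+19*h2
delta(t2+[0,0,120],frame(h2,d2(-12.8)),s)
g=grab('scene','sc10');crop(g,90,190,250,340,4,'s10c')
g=grab('top','top10');crop(g,345,120,485,250,5,'t10c')
E
```

```text
time_s: 27.25
eef_pos: [533.4, -357.8, 136.7]
eef_rot: [2.038, 1.628, -0.742]
force: [0.3, -0.5, -4.9]
grip_width: 58.0
time_s: 27.62
eef_pos: [533.9, -357.4, 138.7]
eef_rot: [2.041, 1.627, -0.736]
force: [0.0, 0.0, -4.5]
grip_width: 57.7
t 27.62 pos [ 533.9 -357.4  138.7] F [ 0.   0.  -4.5] w 57.7 q [-0.16  0.59  0.47  1.8   0.59  0.87 -0.38]
row [-0.3, -0.7, 1.9] [0.002, -0.004, -0.002] |t| 2 deg 0
```

View pics/s10c.png

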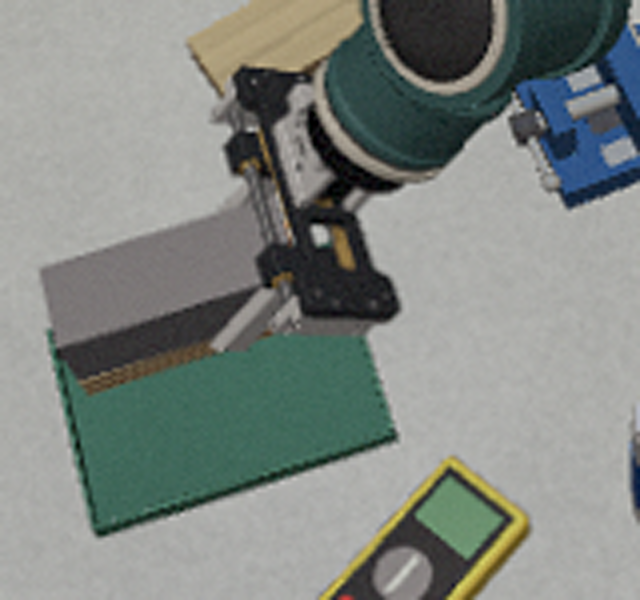

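View pics/t10c.png

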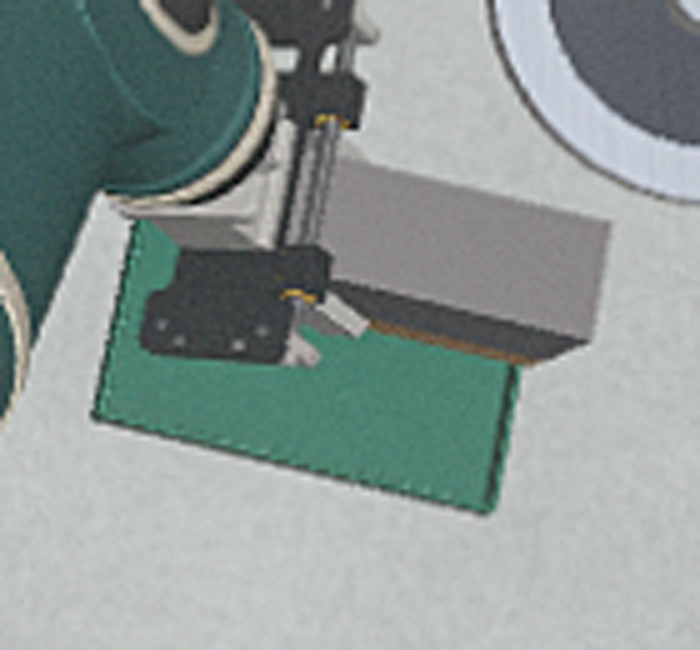

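Run:
```python
from h import *
T=np.array([529.2,-375.]);tx=d2(-12.8)[:2];ty=d2(77.2)[:2]
f=load('top10.pkl'); P=onz(f,(np.array([(612,222),(588,343)])+.5)/5-.5+[345,120],201)[:,:2]
m=P.mean(0)+78*ty; print('top',P.round(1),np.linalg.norm(P[0]-P[1]),'centre in tray',(m-T)@tx,(m-T)@ty)
f=load('sc10.pkl'); P=onz(f,(np.array([(40,268),(58,347)])+.5)/4-.5+[90,190],201)[:,:2]
m=P.mean(0)+78*ty; print('scene',P.round(1),np.linalg.norm(P[0]-P[1]),'centre in tray',(m-T)@tx,(m-T)@ty)
C=cloud(load('top10.pkl')); 
for u,v in[(430,170),(455,180),(440,165)]: print(C[v,u].round(1))
```

```text
top [[ 542.9 -455.5]
 [ 485.3 -440.9]] 59.41215674500526 centre in tray 1.4506202382481814 3.2641570414556638
scene [[ 484.5 -441.4]
 [ 540.1 -453.8]] 56.954243730680815 centre in tray -0.3692468050633291 3.482178248901081
[ 526.9 -368.   199.7]
[ 504.8 -426.1  198.3]
[ 538.3 -390.3  204.1]
```

Both cameras put the stack within 4 mm of the tray middle, level at 201 mm. Lowering (0.643 along tool x, 0.766 along tool z).

```bash
python3 -m creep '[[13,-0.3,15.3,0.001,-0.002,-0.001],[29,-0.7,34.5,0.002,-0.004,-0.002],[45,-0.7,53.6,0.002,-0.004,-0.002],[58,-0.7,69,0.002,-0.004,-0.002],[66,-0.7,79,0.002,-0.004,-0.002],[71,-0.7,84,0.002,-0.004,-0.002],[72,-0.7,86,0.002,-0.004,-0.002],[72,-0.7,86,0.002,-0.004,-0.002]]'
python3 - <<'E'
from h import *
s=st()
y2=d2(77.2); a=np.radians(-40); h2=DOWN*np.cos(a)+y2*np.sin(a)
g2=np.array([529.2,-375,0])+29*y2+[0,0,26+6]; t2=g2+19*h2
delta(t2,frame(h2,d2(-12.8)),s)
E
```

```text
time_s: 28.72
eef_pos: [533.4, -357.5, 26.3]
eef_rot: [2.038, 1.627, -0.744]
force: [-1.0, -0.7, -5.5]
grip_width: 57.6
t 28.73 pos [ 533.4 -357.5   26.3] F [-1.  -0.7 -5.5] w 57.6 q [-0.15  0.78  0.47  1.83  0.6   0.71 -0.51]
row [4.8, -0.3, 7.6] [-0.001, 0.001, 0.0] |t| 9 deg 0
```

```bash
python3 -m creep '[[1.3,0,1.5,0,0,0],[2.6,0,3,0,0,0],[3.9,0,4.6,0,0,0],[3.9,0,4.6,0,0,0]]'
python3 -m creep '[[0.6,0,0.8,0,0,0],[1.3,0,1.5,0,0,0],[1.3,0,1.5,0,0,0]]'
```

```text
time_s: 29.22
eef_pos: [533.1, -357.4, 19.7]
eef_rot: [2.038, 1.628, -0.745]
force: [0.2, 0.6, -5.1]
grip_width: 57.9
time_s: 29.6
eef_pos: [533.3, -357.4, 18.0]
eef_rot: [2.037, 1.627, -0.744]
force: [0.7, -0.8, -3.5]
grip_width: 57.8
```

```bash
python3 -m creep '[[0.4,0,0.5,0,0,0],[0.8,0,1,0,0,0],[0.8,0,1,0,0,0]]'
```

```text
time_s: 29.98
eef_pos: [533.6, -357.8, 17.9]
eef_rot: [2.037, 1.626, -0.744]
force: [-3.5, 6.0, 16.5]
grip_width: 57.5
```

Floor contact is at TCP 17.9 (expected 17.4–17.7). I'll ease off, open and look.

```bash
python3 -m creep '[[-0.4,0,-0.5,0,0,0],[-0.4,0,-0.5,0,0,0]]'
python3 -m creep '[[0,0,0,0,0,0],[0,0,0,0,0,0],[0,0,0,0,0,0],[0,0,0,0,0,0],[0,0,0,0,0,0],[0,0,0,0,0,0]]' 94
python3 -m creep '[[0,0,-20,0,0,0],[0,0,-55,0,0,0],[0,0,-100,0,0,0],[0,0,-130,0,0,0],[0,0,-130,0,0,0]]'
python3 - <<'E'
from h import *
s=st();print(s['eef_pos'],s['time_s'])
g=grab('scene','sc11');crop(g,90,190,250,340,4,'s11c')
g=grab('top','top11');crop(g,345,120,485,250,5,'t11c')
C=cloud(g)
for u,v in[(408,175),(430,180),(440,185)]: print(C[v,u].round(1))
E
```

```text
time_s: 30.22
eef_pos: [533.6, -357.8, 17.9]
eef_rot: [2.037, 1.626, -0.744]
force: [-0.1, 0.7, 7.8]
grip_width: 57.6
time_s: 30.98
eef_pos: [533.2, -357.4, 17.2]
eef_rot: [2.038, 1.627, -0.745]
force: [-0.5, 0.8, 0.3]
grip_width: 93.9
time_s: 31.6
eef_pos: [553.8, -273.7, 118.8]
eef_rot: [2.036, 1.629, -0.739]
force: [-0.2, -0.7, 0.3]
grip_width: 94.3
[ 553.7972345  -273.66136044  118.76139144] 31.6
[ 541.  -354.5   76.6]
[ 527.9 -409.5   81.7]
[ 515.5 -435.2   80.9]
```

View pics/s11c.png

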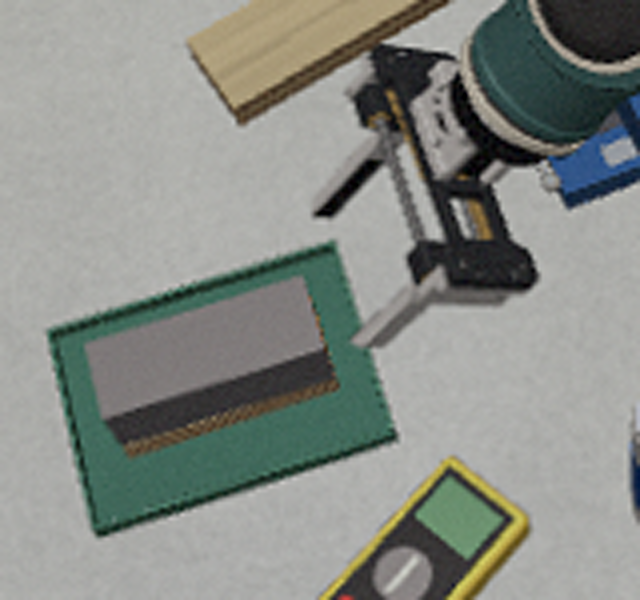

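View pics/t11c.png

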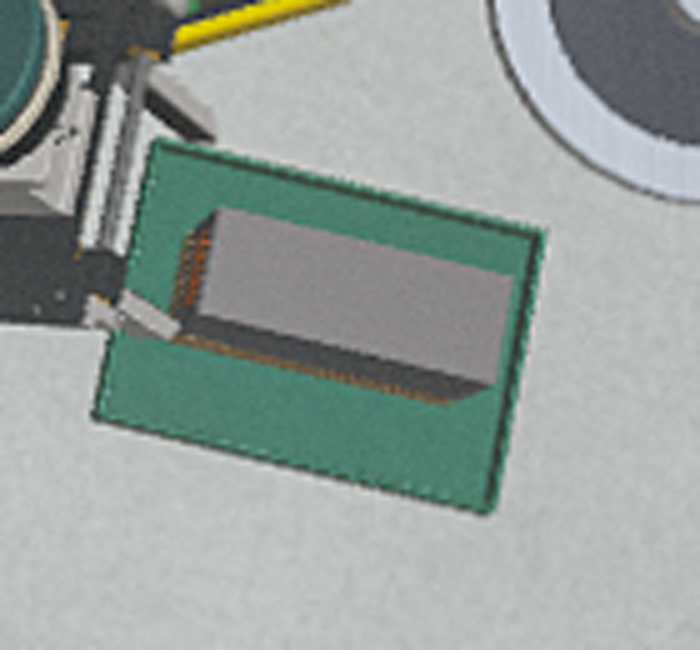

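Rack lies upside down on the board in the tray, level at ~80 mm (crop corners (220,208), (518,275)), with the edges in line. Next I'll measure its centre and position the hand straight above, upright.

Run:
```python
from h import *
T=np.array([529.2,-375.]);tx=d2(-12.8)[:2];ty=d2(77.2)[:2]
def show(n,f,pts,s,o):
    P=onz(f,(np.array(pts)+.5)/s-.5+o,80)[:,:2]; c=P.mean(0); print(n,c.round(1),'in tray',((c-T)@tx).round(1),((c-T)@ty).round(1),[float(np.linalg.norm(P[i]-P[i-1]).round(1)) for i in range(4)],[float(round(np.degrees(np.arctan2(*(P[a]-P[b])[::-1])),1)) for a,b in((1,0),(2,3))])
show('top',load('top11.pkl'),[(219,207),(518,277),(494,386),(199,313)],5,[345,120])
show('scene',load('sc11.pkl'),[(86,344),(303,278),(325,350),(106,418)],4,[90,190])
print('tcp at release in tray',(np.array([533.6,-357.8])-T)@tx)
c=T+3.4*ty+((np.array([533.6,-357.8])-T)@tx)*tx; print(c)
s=st()
delta(np.r_[c,150],frame(DOWN,d2(-12.8)),s)
```

```text
top [ 531.  -374.2] in tray 1.5 1.2 [57.3, 158.2, 59.3, 155.1] [-102.3, -103.0]
scene [ 530.2 -372.7] in tray 0.4 2.5 [57.4, 154.8, 57.0, 153.3] [76.5, 76.6]
tcp at release in tray 0.48002299988962127
[ 530.42135901 -371.79084057]
t 31.7 pos [ 551.8 -275.7  116.9] F [-0.1 -1.2 -0.6] w 94.3 q [-0.27  0.62  0.45  1.8   0.56  0.93 -0.49]
row [-96.7, 0.4, 38.1] [-0.001, 0.699, 0.001] |t| 104 deg 40
```

```bash
python3 -m creep '[[-25,0,-20,0,0.14,0],[-50,0,-15,0,0.29,0],[-72,0,10,0,0.45,0],[-88,0,25,0,0.58,0],[-97,0.4,38,0,0.699,0],[-97,0.4,38,0,0.699,0],[-97,0.4,38,0,0.699,0]]'
python3 - <<'E'
from h import *
delta((530.3,-372.6,38),frame(DOWN,d2(-12.8)))
E
```

```text
time_s: 32.58
eef_pos: [529.9, -372.0, 149.1]
eef_rot: [-2.454, -1.958, 0.004]
force: [0.1, -0.0, -0.2]
grip_width: 93.9
t 32.58 pos [ 529.9 -372.   149.1] F [ 0.1 -0.  -0.2] w 93.9 q [ 0.43  0.52  0.19  1.61 -0.1   1.03  0.42]
row [-0.4, 0.9, 111.1] [-0.003, 0.001, -0.001] |t| 111 deg 0
```

```bash
python3 -m creep '[[0,0.5,30,-0.003,0.001,0],[-0.4,0.6,65,-0.003,0.001,0],[-0.4,0.6,95,-0.003,0.001,0],[-0.4,0.6,109,-0.003,0.001,0],[-0.4,0.6,111,-0.003,0.001,0],[-0.4,0.6,111,-0.003,0.001,0]]'
python3 -m creep '[[0,0,0,0,0,0],[0,0,0,0,0,0],[0,0,0,0,0,0],[0,0,0,0,0,0],[0,0,0,0,0,0],[0,0,0,0,0,0]]' 50 15
python3 - <<'E'
from h import *
delta((530.3,-372.6,38),frame(DOWN,d2(-12.8)))
E
```

```text
time_s: 33.33
eef_pos: [531.4, -372.7, 40.0]
eef_rot: [2.453, 1.959, 0.003]
force: [0.6, 0.4, 0.1]
grip_width: 94.1
time_s: 34.08
eef_pos: [530.8, -372.7, 39.2]
eef_rot: [2.455, 1.959, 0.002]
force: [-0.9, 0.8, 3.9]
grip_width: 58.2
t 34.08 pos [ 530.8 -372.7   39.2] F [-0.9  0.8  3.9] w 58.2 q [ 0.45  0.65  0.16  1.67 -0.13  0.83  0.45]
row [-0.0, -0.5, 1.2] [0.002, -0.001, -0.0] |t| 1 deg 0
```

```bash
python3 -m creep '[[0,0,-2,0,0,0],[0,0,-5,0,0,0],[0,0,-10,0,0,0],[0,0,-16,0,0,0],[0,0,-23,0,0,0],[0,0,-30,0,0,0],[0,0,-37,0,0,0],[0,0,-44,0,0,0]]'
python3 -m creep '[[0,0,-7,0,0,0],[0,0,-14,0,0,0],[0,0,-22,0,0,0],[0,0,-35,0,0,0],[0,0,-55,0,0,0],[0,0,-80,0,0,0],[0,0,-105,0,0,0],[0,0,-105,0,0,0]]'
python3 - <<'E'
from h import *
delta((530.3,-372.6,190),frame(DOWN,d2(-12.8)))
g=grab('scene','sc12');crop(g,90,190,250,340,4,'s12c')
E
```

```text
time_s: 35.08
eef_pos: [530.8, -372.7, 83.7]
eef_rot: [2.454, 1.959, 0.002]
force: [0.5, 0.6, -1.0]
grip_width: 58.0
time_s: 36.08
eef_pos: [531.4, -373.4, 190.9]
eef_rot: [2.452, 1.957, 0.004]
force: [0.2, 1.1, -2.2]
grip_width: 58.0
t 36.08 pos [ 531.4 -373.4  190.9] F [ 0.2  1.1 -2.2] w 58.0 q [ 0.43  0.48  0.19  1.57 -0.1   1.1   0.42]
row [0.5, -1.3, 0.9] [0.005, 0.001, -0.0] |t| 2 deg 0
```

View pics/s12c.png

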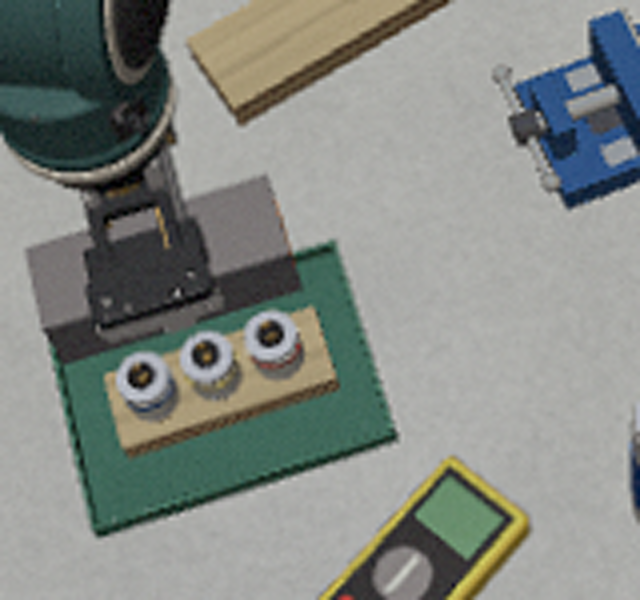

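All three capacitors stand terminals up on the board (crop (143,380), (208,357), (272,340)), and the rack hangs clear. I'll carry it to the mat.

Run:
```python
from h import *
s=st()
delta((515,-20,235),frame(DOWN,d2(-4)),s)
delta((487,338,235),frame(DOWN,d2(4)),s)
```

```text
t 36.12 pos [ 530.9 -372.9  189.3] F [ 0.3 -0.  -2.1] w 57.7 q [ 0.43  0.48  0.19  1.57 -0.1   1.1   0.42]
row [340.6, -93.6, -46.0] [0.003, 0.0, -0.154] |t| 356 deg 9
t 36.12 pos [ 530.9 -372.9  189.3] F [ 0.3 -0.  -2.1] w 57.7 q [ 0.43  0.48  0.19  1.57 -0.1   1.1   0.42]
row [683.5, -200.2, -46.3] [0.003, 0.0, -0.293] |t| 714 deg 17
```

```bash
python3 -m creep '[[0,0,-25,0,0,0],[25,-7,-45,0,0,-0.01],[70,-19,-46,0,0,-0.03],[120,-33,-46,0.003,0,-0.05],[175,-48,-46,0.003,0,-0.08],[230,-63,-46,0.003,0,-0.1],[285,-78,-46,0.003,0,-0.13],[340,-94,-46,0.003,0,-0.154]]'
python3 - <<'E'
from h import *
delta((487,338,235),frame(DOWN,d2(4)))
E
```

```text
time_s: 37.12
eef_pos: [513.4, -18.5, 233.6]
eef_rot: [-2.295, -2.143, 0.002]
force: [0.9, -0.1, -1.7]
grip_width: 58.0
t 37.12 pos [513.4 -18.5 233.6] F [ 0.9 -0.1 -1.7] w 58.0 q [-0.03  0.19  0.01  1.85 -0.    1.1  -0.09]
row [353.8, -50.8, -1.1] [-0.002, -0.001, -0.138] |t| 357 deg 8
```

```bash
python3 -m creep '[[50,-7,0,0,0,-0.02],[103,-15,0,0,0,-0.04],[156,-22,0,0,0,-0.06],[209,-30,0,0,0,-0.08],[262,-37,0,0,0,-0.1],[310,-45,0,0,0,-0.12],[340,-49,0,0,0,-0.138],[354,-51,0,0,0,-0.138]]'
python3 -m creep '[[0,0,40,0,0,0],[0,0,90,0,0,0],[0,0,135,0,0,0],[0,0,165,0,0,0],[0,0,185,0,0,0],[0,0,195,0,0,0],[0,0,200,0,0,0],[0,0,200,0,0,0]]'
python3 - <<'E'
from h import *
delta((487,338,16),frame(DOWN,d2(4)))
g=grab('scene','sc13');crop(g,245,90,405,225,4,'s13c')
E
```

```text
time_s: 38.12
eef_pos: [487.6, 337.1, 233.8]
eef_rot: [-2.142, -2.296, 0.002]
force: [-0.5, -0.9, -1.5]
grip_width: 58.1
time_s: 39.12
eef_pos: [487.9, 336.6, 34.9]
eef_rot: [-2.143, -2.295, -0.0]
force: [-0.1, 0.7, -1.0]
grip_width: 58.1
t 39.12 pos [487.9 336.6  34.9] F [-0.1  0.7 -1. ] w 58.1 q [-0.51  0.58 -0.19  1.81  0.15  0.76 -0.71]
row [1.4, -0.8, 18.9] [-0.001, -0.001, -0.001] |t| 19 deg 0
```

View pics/s13c.png

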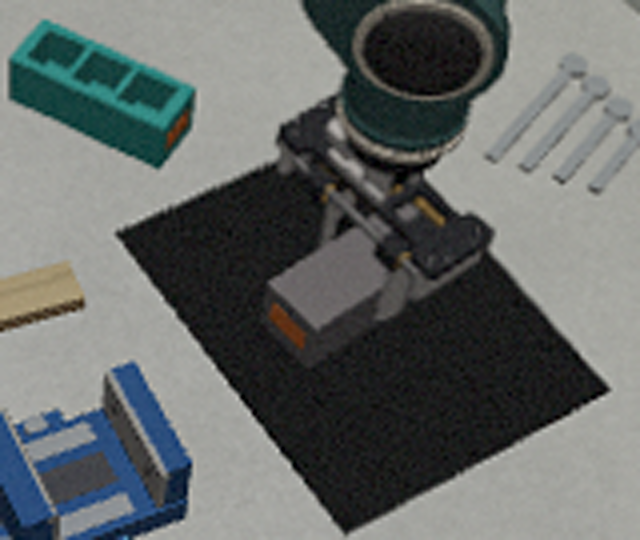

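The rack is level over the mat's middle. Lowering gently.

```bash
python3 -m creep '[[0,0,5,0,0,0],[0,0,10,0,0,0],[0,0,14,0,0,0],[0,0,17,0,0,0],[0,0,17,0,0,0]]'
python3 -m creep '[[0,0,1,0,0,0],[0,0,2,0,0,0],[0,0,2,0,0,0]]'
```

```text
time_s: 39.8
eef_pos: [487.5, 336.4, 17.2]
eef_rot: [-2.143, -2.295, 0.001]
force: [-0.4, 0.0, -2.1]
grip_width: 57.9
time_s: 40.17
eef_pos: [487.6, 336.6, 16.1]
eef_rot: [-2.143, -2.295, 0.0]
force: [-3.8, -3.1, 9.5]
grip_width: 57.6
```

```bash
python3 -m creep '[[0,0,0,0,0,0],[0,0,0,0,0,0],[0,0,0,0,0,0],[0,0,0,0,0,0],[0,0,0,0,0,0]]' 94
python3 -m creep '[[0,0,-20,0,0,0],[0,0,-60,0,0,0],[0,0,-115,0,0,0],[0,0,-170,0,0,0],[-20,-20,-215,0,0,0],[-60,-60,-240,0,0,0],[-100,-100,-250,0,0,0],[-100,-100,-250,0,0,0]]'
python3 - <<'E'
from h import *
s=st();print(s['eef_pos'],s['time_s'],s['force'])
g=grab('scene','sc14');crop(g,90,90,410,340,2.4,'s14c')
C=cloud(g)
f=grab('top','top14');D=cloud(f);crop(f,355,110,475,240,5,'t14c')
m=D[...,2]>40; m&=(D[...,1]>250)&(D[...,1]<430)&(D[...,0]>400)&(D[...,0]<580)&(D[...,2]<75); print('rack',np.median(D[m],0),m.sum())
E
```

```text
time_s: 40.8
eef_pos: [487.6, 336.5, 15.4]
eef_rot: [-2.143, -2.295, 0.001]
force: [-0.6, -0.6, -0.5]
grip_width: 94.1
time_s: 41.8
eef_pos: [393.7, 227.7, 268.1]
eef_rot: [2.145, 2.294, 0.004]
force: [0.5, 0.7, 0.2]
grip_width: 94.0
[393.72596623 227.71222506 268.1196038 ] 41.8 [0.45963028 0.70769723 0.20936445]
rack [489.67562064 262.76904093  55.48187195] 129
```

View pics/s14c.png

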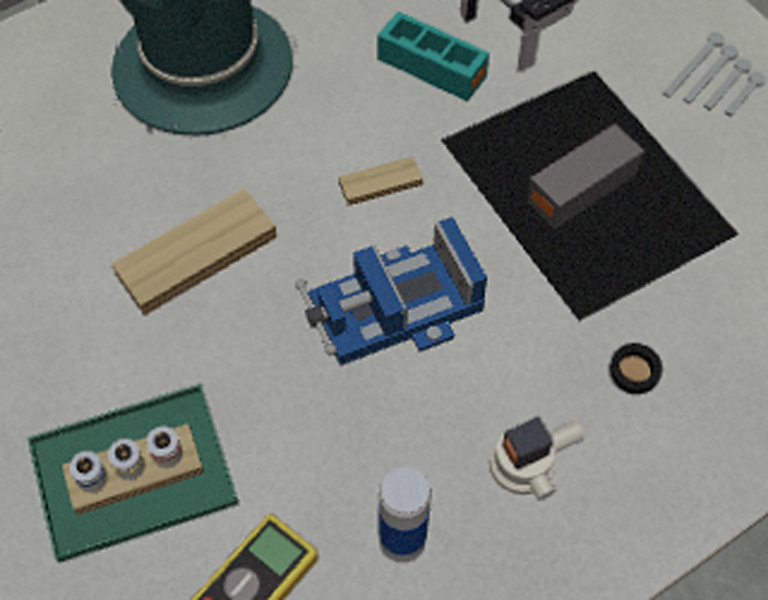

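View pics/t14c.png

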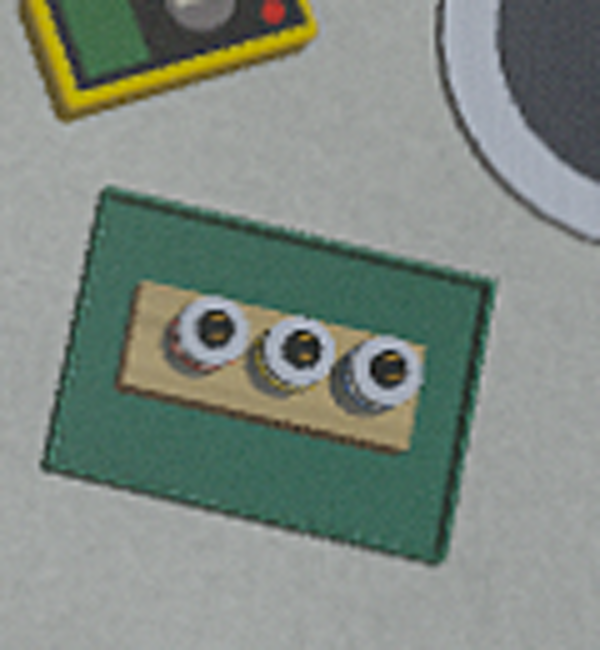

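Rack flat on the mat (585,172), the three capacitors upright on the board in the tray, the bystanders in place. A last numeric check, then I'll hand in.

Run:
```python
from h import *
C=cloud(load('sc14.pkl'))
P=C[150:172,325:350].reshape(-1,3); P=P[(P[:,2]>50)&(P[:,2]<68)]; print('rack top',P.mean(0).round(1),len(P))
A=np.c_[P[:,:2]-P[:,:2].mean(0),np.ones(len(P))]; print('slope',np.linalg.lstsq(A,P[:,2],rcond=None)[0].round(3))
f=load('top14.pkl')
uv=(np.array([(214,328),(301,350),(388,370)])+.5)/5-.5+[355,110]
Q=onz(f,uv,72)[:,:2]; T=np.array([529.2,-375.])
for q in Q: print('cap in tray',round((q-T)@d2(-12.8)[:2],1),round((q-T)@d2(77.2)[:2],1))
from cell import bot
print(bot.close_job())
```

```text
rack top [492.6 335.8  57.7] 404
slope [-3.0000e-02 -1.0000e-03  5.7724e+01]
cap in tray 1.0 48.2
cap in tray 0.6 1.9
cap in tray 1.2 -44.1
the job is handed in; nothing more can be done
None
```

I turned the capacitors out, set the rack down on the mat, and handed the job in at about 42 s of the 72 s allowed. `close_job()` gives no verdict, so what follows is only what I measured.

- **Sequence:** I laid the board on the rack and let go, then pinched the two together. I stood them on end in the vice and let go. I took the new grip from the rack side with the hand pitched about 40° down, not level, because the level pose ran into a wrist joint limit. I then turned the stack over into the tray and let go, and lifted the rack straight off.
- **Tray:** The last pictures show all three capacitors standing terminals up on the board. Across the board they are within about 1 mm of the tray's middle. Along it they sit at +48, +2 and −44 mm, which is their 46 mm spacing.
- **Rack:** It lies upside down near the middle of the mat, with its top measured at about 58 mm against 57 expected. The depth fit gave a slope of 0.03 rad across its width. That is within the noise I saw in the depth readings and inside the 0.06 rad limit, but it is not an independent confirmation that the rack is flat.
- **Bystanders and forces:** The multimeter, tape, pump and spray can look unmoved in the pictures; I did not measure them. The highest tool force I read was about 18 N, when the stack touched the tray floor. Nothing was dropped.

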